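# Open the return tank and lay the injectors to drain

### The job

First open the blue return tank: push its red safety cap down, turn it a quarter turn counter-clockwise, lift it out and stand it upright in the middle of the yellow perch. Only then lay every fuel injector on the sloping drain rack, square across both blue ledges with its body centred between them and the orange nozzle pointing down the slope. Do not knock over the spray can or the clear cup.

Things in the scene. Friction and masses are not known exactly. Their poses are not given: they have to be found in the camera images.
- cap_grip (a point): Red safety cap of the tank; point at the centre of its round knob, half-way up. Knob 30 mm across, 22 mm high, with a white stripe on top along the cap's y; it stands on a disc 46 mm across, 8 mm thick. 60 to 110 g. To open: push straight down 7.5 to 9 mm (12 N; it bottoms at 9.5), turn it counter-clockwise seen from above 1.3 to 1.8 rad while down, then let it rise and lift it straight out.
- cap_foot (a point): Centre of the cap's flat underside, 41.5 mm below the knob's centre: a stem 20 mm across below the disc, with two lugs (8 mm wide, 8 mm high) reaching 24 mm from the axis along the cap's +y and -y. At the start the lugs are locked under two claws of the neck by a spring pushing up with 8 N; it turns only when pushed down, never clockwise. Once turned, the spring lifts it 7 mm above its locked height.
- neck_top (a point): Top centre of the round neck (62 mm across) of the blue return tank; the tank is fixed, 110 mm (x) by 140 mm (y), 62 mm high; the neck's top is 95 mm above the table. Axes are the tank's, z up. The locked cap's stripe lies along the tank's y, its knob's centre 28.5 mm above this point, the foot 13 mm below it.
- perch_top (a point): Centre of the flat top of the cap perch: a fixed stand with a yellow round plate 32 mm across on a thin post, its top 60 mm above the table, foot plate 56 mm across. z up. The cap stands upright on it on its flat foot.
- bed: Bed of the fixed drain rack: two parallel blue ledges, 8 mm wide, 324 mm long along y, centre lines 26 mm either side of the middle, 16 mm above a steel plate. Origin in the middle, level with the ledge tops, 50 mm above the table. x points uphill across the ledges (slope 0.262 rad), -x is the low side, facing the robot; z is square to the slope. Room for six injectors along y, 54 mm apart.
- injA_c (a point): Fuel injector (four to six, all alike; None if absent); point at the centre of its black body, half-way up. Body 66 mm long (x), 20 by 20 mm across; orange nozzle (12 mm across, 11 mm long) at the +x end, steel inlet (14 mm across, 12 mm long) with a green ring at the -x end; grey plug socket 12 mm wide, 10 mm high on its top (+z), 14 to 30 mm towards the inlet. 42 to 84 g. Lies on the table at first.
- injB_c (a point): Fuel injector (four to six, all alike; None if absent); point at the centre of its black body, half-way up. Body 66 mm long (x), 20 by 20 mm across; orange nozzle (12 mm across, 11 mm long) at the +x end, steel inlet (14 mm across, 12 mm long) with a green ring at the -x end; grey plug socket 12 mm wide, 10 mm high on its top (+z), 14 to 30 mm towards the inlet. 42 to 84 g. Lies on the table at first.
- injC_c (a point): Fuel injector (four to six, all alike; None if absent); point at the centre of its black body, half-way up. Body 66 mm long (x), 20 by 20 mm across; orange nozzle (12 mm across, 11 mm long) at the +x end, steel inlet (14 mm across, 12 mm long) with a green ring at the -x end; grey plug socket 12 mm wide, 10 mm high on its top (+z), 14 to 30 mm towards the inlet. 42 to 84 g. Lies on the table at first.
- injD_c (a point): Fuel injector (four to six, all alike; None if absent); point at the centre of its black body, half-way up. Body 66 mm long (x), 20 by 20 mm across; orange nozzle (12 mm across, 11 mm long) at the +x end, steel inlet (14 mm across, 12 mm long) with a green ring at the -x end; grey plug socket 12 mm wide, 10 mm high on its top (+z), 14 to 30 mm towards the inlet. 42 to 84 g. Lies on the table at first.
- injE_c (a point): Fuel injector (four to six, all alike; None if absent); point at the centre of its black body, half-way up. Body 66 mm long (x), 20 by 20 mm across; orange nozzle (12 mm across, 11 mm long) at the +x end, steel inlet (14 mm across, 12 mm long) with a green ring at the -x end; grey plug socket 12 mm wide, 10 mm high on its top (+z), 14 to 30 mm towards the inlet. 42 to 84 g. Lies on the table at first.
- injF_c (a point): Fuel injector (four to six, all alike; None if absent); point at the centre of its black body, half-way up. Body 66 mm long (x), 20 by 20 mm across; orange nozzle (12 mm across, 11 mm long) at the +x end, steel inlet (14 mm across, 12 mm long) with a green ring at the -x end; grey plug socket 12 mm wide, 10 mm high on its top (+z), 14 to 30 mm towards the inlet. 42 to 84 g. Lies on the table at first.
- spray_can: Green spray can, 64 mm across, 170 mm high, standing at the far side; origin under its foot, z up. Not to be knocked over.
- beaker: Clear cup, 60 mm across the rim, 120 mm high, standing at the far side; origin under its foot, z up. Not to be knocked over.
Not all that is in view belongs to the job. Of the things shaped like the part that bears cap_grip, the red one is meant.

How it is judged:
By the outcome, as a careful person would: the job done as asked, in the order asked, and still so for the second after the job is handed in, with the robot touching nothing.
Of injA, injB, injC, injD, injE, injF only 4 to 6 are there at a start; the rules pass over those that are not, and their reading is None.
At some moment in a run one of injA, injB, injC, injD, injE, injF may be knocked a few centimetres aside while the robot is not near it.
It also fails if it takes over 210 s, if anything falls off the work surface, if the arm or the gripper's body presses on something with over 40 N, if the wrist force passes 120 N, or if a joint passes its speed limit or range.

### The arm

A 6-joint arm with a two-finger parallel gripper is mounted at the origin on the work surface. World frame = base frame: x ahead of the robot, y to its left, z up, the work surface at z = 0. Lengths are in m, angles in rad, forces in N, time in s.
With the tool pointing down it reaches from about 0.25 to 0.725 m from the base axis. Payload 4 kg.
Tool frame: the origin (TCP) lies midway between the tips of the shut fingers; the grasp point (between the pads) lies bot.tcp_to_grasp behind it (bot.tcp_to_grasp is the distance from the TCP to the grasp point, in m); z points along the fingers, y is the line along which they close (so a half turn about z gives the same grasp; the last joint's range is limited). The gripper opens to 85 mm and grips with 20 to 120 N. Pads are 22 mm wide; open, the fingers measure 114 mm over their backs; the gripper's body (76 mm by 85 mm) begins 54 mm behind the grasp point. The pads swing forward as they close: fully open they stand 13 mm farther back than shut.
Start: joints at [1.154, 0.241, 0.005, 1.335, 0, 1.571], TCP at [0.202, 0.457, 0.231] pointing down, gripper open.
Joint ranges: [-2.72, 2.72], [-1.05, 1.87], [-1.09, 1.28], [-1.99, 2.15], [-1.42, 1.44], [-3.14, 3.14]. Speed limits (rad/s): [2.79, 2.79, 3.14, 3.14, 3.14, 3.14].

### API

Orientations are given as a unit quaternion [x, y, z, w].
In Python, from workcell import readout, camera, bot gives the robot as it stands. The module is installed in compiled form; this text tells all that it offers.
- The arm moves only by the tool jog_arm, never from a script. Its argument "motion" is a list of rows, each an object of numbers: "x", "y", "z": the shift along the tool's x, y, z in mm; "spin": the turn about the tool's z in degrees; "fingers": the closure, from -1 (fully open) to 1 (shut). A call has 1 to 8 rows; each row is the pose to reach, as a shift and turn from the pose commanded when the call began, along the tool's axes at that moment; what a row does not reach only later rows make up. A row lasts 1/8 s, in which the tool goes at most 62.5 mm and 10.7 degrees, less where a joint would pass 70% of its speed; a pose out of reach is approached as far as the arm can. A call with a gripper value outside its range is refused whole. The fingers move at their own pace and stop on an object; the grip force is fixed at half the most. Time passes only in rows, so rows that repeat a pose let the fingers close. It gives the time, the measured TCP pose, the force, the opening and the grip force at its end, in the units of the state.
- readout.get_obs(): the state, without advancing time (a new reading comes with each control period).
- camera(name): name is "scene" or "side" or "wrist"; returns a dict with "pixels" (420x560x3 uint8, red, green, blue), "K" (3x3 intrinsics, pixels), "dist" ([k1, k2, p1, p2, k3] as OpenCV has them; the pictures are not rectified), "rvec" (rotation vector, rad) and "tvec" (3), from world to camera coordinates, as OpenCV has them. Camera axes: x right, y down, z forward; pixel columns grow to the right and rows downward; lengths in m; the calibration is good to about 2 mm. A picture is of the moment at which its call begins. There is no depth.
- bot.job_done(): hands the job in; it is judged then, once.
The state is a dict: "clock": time; "joint_pos": joint angles; "joint_vel": joint speeds; "tau": joint torques, N m; "eef_pos": TCP position; "tool_rot": TCP orientation; "ft_force": force on the tool from outside, world axes, zero at the start; "ft_torque": the same for the moment, N m; "grip_width": finger opening in m; "grasp_force": force on a finger pad.
Only numpy, scipy, OpenCV 4.12 (cv2) and the standard library are available. Lean on these libraries where they do the work, as an engineer would, in place of code of your own. Each camera call takes 0.05 s, during which the arm holds its last target. There are 200 camera calls.

## Working session

There is one attempt and no reset: what is moved stays moved. The work goes in short steps, Python scripts to look and compute and a tool call to move; the robot and the scene stay as the last step left them, time stands still between calls to the robot, and variables do not carry over. Pictures are saved under pics/ and viewed, at most 14 in all, crops included, and the job is handed in when it is done.

Besides the shell and the picture viewer there is one more tool, called after "Call:" as name([rows], argument=value, ...), one row to a line, values as JSON. jog_arm: Moves the arm, as the interface text tells. Its arguments: {"type":"object","properties":{"motion":{"type":"array"}},"required":["motion"]}

```bash
mkdir -p pics; python3 - <<'E'
from workcell import readout, camera, bot
import cv2, pickle
o=readout.get_obs(); print({k:o[k] for k in('clock','eef_pos','tool_rot','grip_width')}, bot.tcp_to_grasp)
for n in ('scene','side','wrist'):
    c=camera(n); pickle.dump(c,open(f'pics/{n}0.pkl','wb'))
    im=c['pixels'][:,:,::-1]
    print(n,c['K'].tolist() if hasattr(c['K'],'tolist') else c['K'],c['dist'],c['rvec'],c['tvec'])
    cv2.imwrite(f'pics/{n}0.png',cv2.resize(im,(800,600),interpolation=cv2.INTER_CUBIC))
E
```

```text
{'clock': 0.0, 'eef_pos': array([0.20216764, 0.45659356, 0.23043597]), 'tool_rot': array([ 2.06904165e-01,  9.78360650e-01, -1.03094783e-03, -2.05519088e-04]), 'grip_width': 0.08554169671672544} 0.0187
scene [[474.34343714874876, 0.0, 282.16717221087595], [0.0, 474.34343714874876, 212.05583480097116], [0.0, 0.0, 1.0]] [0.04304783 0.         0.         0.         0.        ] [ 0.79600299  2.68392421 -0.98035077] [ 0.58686694 -0.12638383  1.39130893]
side [[382.6977387717014, 0.0, 277.9456333020413], [0.0, 382.6977387717014, 210.72671580198832], [0.0, 0.0, 1.0]] [0.01989001 0.         0.         0.         0.        ] [ 2.35603597 -0.0380401   0.00842109] [-0.58653987 -0.01135625  1.04395413]
wrist [[318.45062554549605, 0.0, 278.3752165814411], [0.0, 318.45062554549605, 208.77977308240887], [0.0, 0.0, 1.0]] [-0.060347  0.        0.        0.        0.      ] [-2.41569397 -1.57482117 -0.22981324] [-0.49942077 -0.03754958  0.38152676]
```

View pics/scene0.png

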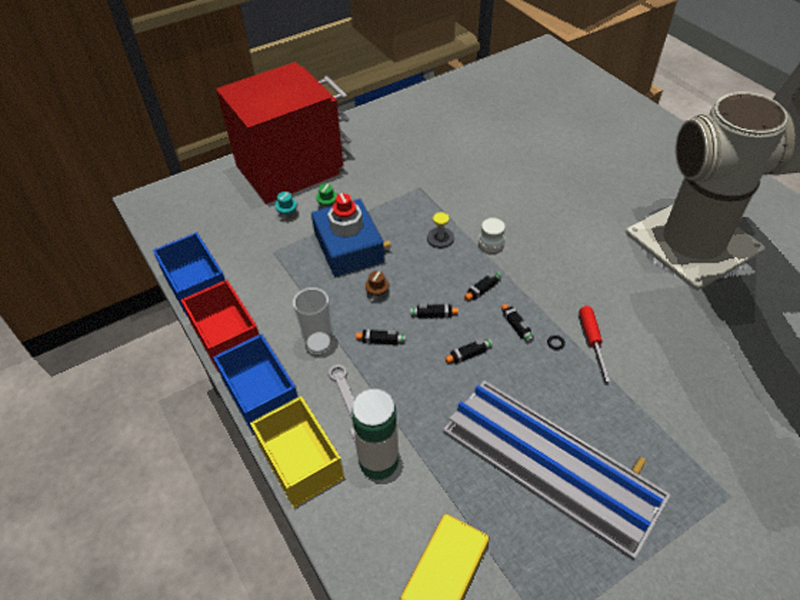

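View pics/side0.png

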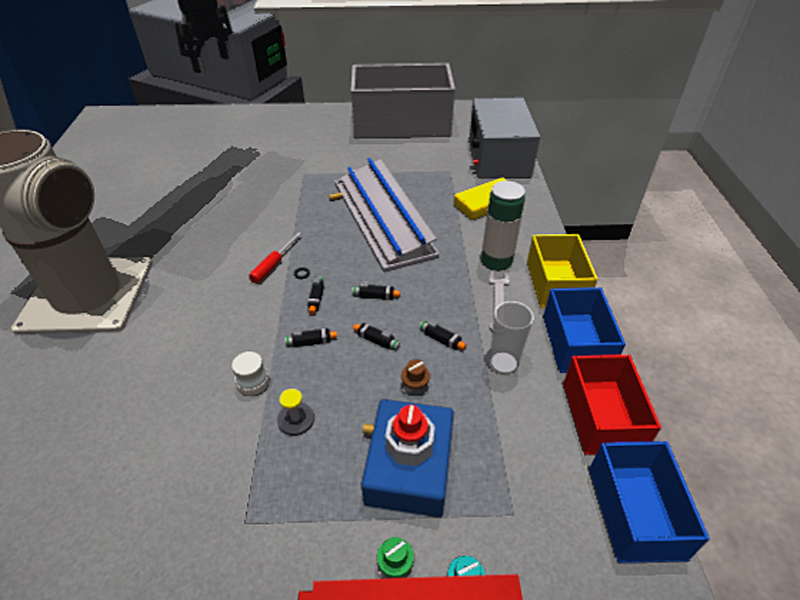

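Seen in scene (800x600): the red cap on the blue tank is at (344,207). Lookalikes are green (326,194), cyan (286,204), brown (377,282) and white (492,232); I choose red, on the tank. The perch is at (441,220) and the rack runs from (465,405) to (650,520). There are five injectors: (380,338), (434,311), (483,286), (517,322) and (469,351).

```bash
cat > h.py <<'E'
import numpy as np, cv2, pickle
from scipy.spatial.transform import Rotation as R
def ray(c,p):
    u=cv2.undistortPoints(np.array([[p]],float),np.array(c['K']),np.array(c['dist']))[0,0]
    M=cv2.Rodrigues(np.array(c['rvec'],float))[0]; t=np.array(c['tvec'],float).ravel()
    d=M.T@np.array([u[0],u[1],1]); return -M.T@t, d/np.linalg.norm(d)
def plane(c,p,z):
    o,d=ray(c,p); return o+d*(z-o[2])/d[2]
def proj(c,X): return cv2.projectPoints(np.atleast_2d(np.array(X,float)),np.array(c['rvec'],float),np.array(c['tvec'],float),np.array(c['K']),np.array(c['dist']))[0][:,0]
def tri(rs):
    A=0;b=0
    for o,d in rs:
        P=np.eye(3)-np.outer(d,d); A=A+P; b=b+P@o
    X=np.linalg.solve(A,b); return X,[np.linalg.norm((np.eye(3)-np.outer(d,d))@(X-o))*1e3 for o,d in rs]
def blobs(im,hlo,hhi,smin,vmin,amin=4):
    h=cv2.cvtColor(im,cv2.COLOR_RGB2HSV); m=cv2.inRange(h,(hlo,smin,vmin),(hhi,255,255))
    n,l,s,c=cv2.connectedComponentsWithStats(m); return [(c[i].round(1).tolist(),int(s[i,4])) for i in range(1,n) if s[i,4]>=amin]
E
python3 - <<'E'
from h import *
np.set_printoptions(precision=4,suppress=True)
S=pickle.load(open('pics/scene0.pkl','rb'));D=pickle.load(open('pics/side0.pkl','rb'))
f=.7
def both(n,a,b):
    X,e=tri([ray(S,np.array(a)*f),ray(D,np.array(b)*f)]); print(n,X,np.round(e,1))
both('knobtop',(344,198),(411,412)); both('perch',(441,217),(291,399)); both('brown',(377,274),(415,368))
for n,p in dict(rack_a=(465,390),rack_b=(664,498)).items(): pass
# ledge ends
both('upper ledge R? scene front near-end L',(484,386),(349,170))
both('ledge',(484,386),(398,251)); both('ledge2',(459,404),(429,240))
for n,c in(('scene',S),('side',D)):
    for nm,ar in(('orange',(5,18,150,120)),('green',(50,85,80,60)),('yellow',(26,33,150,120))):
        print(n,nm,[(p,a,plane(c,p,.010 if nm!='yellow' else .06)[:2].round(4).tolist()) for p,a in blobs(c['pixels'],*ar) if a<250])
for n,p,z in (('can',(497,262),0),('cup',(503,363),0.0),('cupS',(318,343),0)):
    print(n,plane(S if n=='cupS' else D,np.array(p)*f,z))
E
```

```text
knobtop [ 0.5923 -0.3712  0.1351] [1.9 1.9]
perch [ 0.4205 -0.2917  0.0583] [2.1 2.1]
brown [ 0.6058 -0.236   0.0521] [2.2 2.2]
upper ledge R? scene front near-end L [0.5625 0.1228 0.1565] [65.1 65.1]
ledge [0.5856 0.0671 0.0382] [5.7 5.7]
ledge2 [0.6468 0.0796 0.0537] [5.8 5.8]
scene orange [([227.5, 61.5], 6, [0.361, -0.8968]), ([265.8, 194.0], 5, [0.5852, -0.2594]), ([267.0, 202.1], 7, [0.5981, -0.2319]), ([328.0, 206.5], 16, [0.4674, -0.126]), ([353.0, 214.1], 11, [0.4275, -0.0672]), ([317.8, 216.8], 12, [0.5117, -0.1118]), ([251.1, 234.5], 17, [0.6914, -0.1591]), ([314.3, 250.4], 19, [0.5829, -0.0269])]
scene green [([227.7, 135.8], 110, [0.5569, -0.5351]), ([348.9, 192.6], 7, [0.3887, -0.1351]), ([289.0, 217.5], 6, [0.5775, -0.1524]), ([369.6, 234.9], 9, [0.4351, 0.0116]), ([281.0, 236.5], 6, [0.6297, -0.1106]), ([342.1, 239.8], 10, [0.504, -0.0149]), ([276.0, 287.5], 4, [0.7217, 0.0112]), ([259.1, 297.5], 62, [0.7694, 0.0122]), ([274.5, 292.0], 4, [0.7312, 0.0196])]
scene yellow [([308.3, 152.5], 67, [0.4216, -0.2889])]
side orange [([276.9, 204.6], 19, [0.5833, -0.0234]), ([218.1, 215.5], 17, [0.4283, -0.0589]), ([248.9, 228.3], 15, [0.51, -0.1071]), ([232.5, 233.5], 16, [0.4694, -0.1233]), ([322.5, 240.8], 21, [0.6916, -0.155]), ([287.8, 253.6], 14, [0.6046, -0.192]), ([292.4, 258.4], 30, [0.6147, -0.2067]), ([290.2, 264.7], 48, [0.6086, -0.2249])]
side green [([343.2, 136.5], 4, [0.8095, 0.2894]), ([356.0, 141.4], 45, [0.8465, 0.2602]), ([248.2, 201.7], 6, [0.5058, -0.0093]), ([295.7, 226.7], 9, [0.6288, -0.1058]), ([200.8, 237.3], 10, [0.3915, -0.1331]), ([276.2, 239.8], 8, [0.5781, -0.1478])]
side yellow [([203.0, 278.4], 160, [0.4213, -0.2916])]
can [0.7909 0.0675 0.    ]
cup [ 0.7597 -0.1907 -0.    ]
cupS [ 0.7597 -0.1914  0.    ]
```

View pics/wrist0.png

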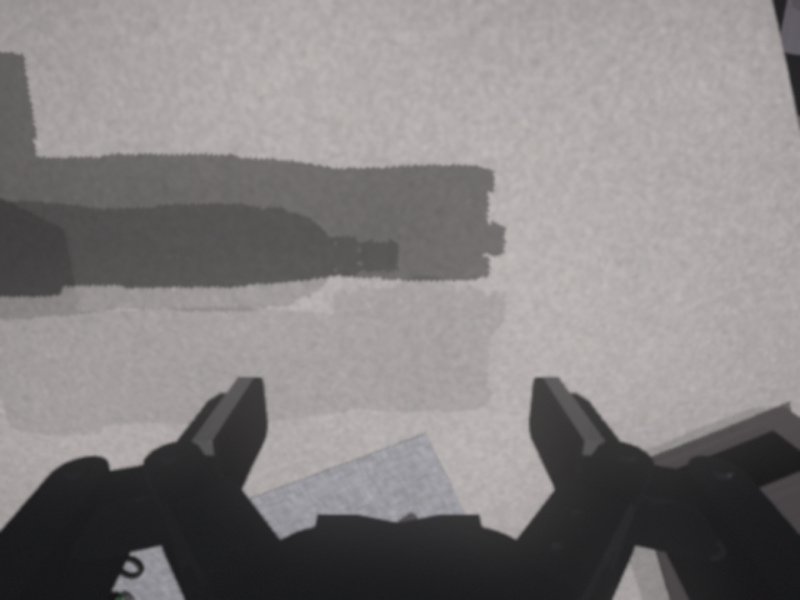

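The wrist view shows only bare table and the fingers. The knob top came out at z=0.135 (expected 0.1345) and the perch at 0.058 (expected 0.060), so the measurements hold. I'll start moving.

Call:
jog_arm([
  {"x": -60,"y": -30,"spin": -10,"z": -20},
  {"x": -100,"y": -60,"spin": -20,"z": -30},
  {"x": -150,"y": -100,"spin": -24,"z": -40},
  {"x": -190,"y": -150,"spin": -24,"z": -40},
  {"x": -240,"y": -190,"spin": -24,"z": -40},
  {"x": -285,"y": -240,"spin": -24,"z": -40},
  {"x": -330,"y": -280,"spin": -24,"z": -40},
  {"x": -330,"y": -280,"spin": -24,"z": -40},
])

```text
validation failed for argument at $.mo...
```

```bash
cat >> h.py <<'E'
def pose(o):
    M=R.from_quat(o['tool_rot']).as_matrix(); return np.array(o['eef_pos']),M
def go(o,X,psi):
    """shift mm in tool axes to world X and spin deg so that tool y has world heading psi deg (mod 180)"""
    p,M=pose(o); c=np.degrees(np.arctan2(M[1,1],M[0,1])); d=(psi-c+90)%180-90
    j=np.degrees(o['joint_pos'][5]); 
    return (M.T@(np.array(X)-p)*1e3).round(1), 'spin',round(-d,1),'psi',round(c,1),'j6',round(j,1),'j1',round(np.degrees(o['joint_pos'][0]),1)
def ledges(b):
    x,y,yaw=b; B=R.from_euler('z',yaw).as_matrix()@R.from_euler('y',-0.262).as_matrix()
    f=lambda q:np.array([x,y,.05])+np.array(q)@B.T
    return B,f
E
cat > rack.py <<'E'
from h import *
from scipy.optimize import minimize
S=pickle.load(open('pics/scene0.pkl','rb'));D=pickle.load(open('pics/side0.pkl','rb'))
ms=[]
for c,box in((S,(330,255,480,400)),(D,(230,100,320,185))):
    h=cv2.cvtColor(c['pixels'],cv2.COLOR_RGB2HSV); m=cv2.inRange(h,(100,120,50),(125,255,255)); k=np.zeros_like(m); k[box[1]:box[3],box[0]:box[2]]=1
    m=(m>0)&(k>0); ms.append(cv2.GaussianBlur(m.astype(np.float32),(0,0),1.5))
def cost(b):
    s=0
    for c,m in zip((S,D),ms):
        r=np.zeros(m.shape,np.uint8); _,f=ledges(b[:3])
        for sx in(-26,26):
            q=[[sx+a,l,z] for a in(-4,4) for l in(-162,162) for z in(0,-16)]
            P=cv2.convexHull((proj(c,f(np.array(q)*1e-3))*16).round().astype(np.int32)); cv2.fillConvexPoly(r,P,1,shift=4)
        s+=np.abs(cv2.GaussianBlur(r.astype(np.float32),(0,0),1.5)-m).sum()/m.sum()
    return s
best=min((minimize(cost,[x,y,w],method='Nelder-Mead',options=dict(initial_simplex=np.array([[x,y,w],[x+.02,y,w],[x,y+.02,w],[x,y,w+.1]]))) for x in(.52,.56) for y in (.2,.24) for w in(-.2,0,.2)),key=lambda r:r.fun)
print(best.x,best.fun)
E
python3 - <<'E'
from h import *
from workcell import readout,camera
o=readout.get_obs(); print(o['clock'],o['eef_pos'],go(o,[.592,-.371,.25],90))
exec(open('rack.py').read())
E
```

```text
0.15 [0.20221612 0.45676224 0.23060682] (array([-691.5, -599.1,  -18.4]), 'spin', np.float64(-23.9), 'psi', np.float64(66.1), 'j6', np.float64(90.0), 'j1', np.float64(66.1))
[0.56105343 0.2248394  0.33180106] 0.6071635484695435
```

Call:
jog_arm([
  {"x": -60,"y": -30,"z": -10,"spin": -10,"fingers": -1},
  {"x": -100,"y": -60,"z": -20,"spin": -20,"fingers": -1},
  {"x": -150,"y": -100,"z": -20,"spin": -24,"fingers": -1},
  {"x": -190,"y": -150,"z": -20,"spin": -24,"fingers": -1},
  {"x": -240,"y": -190,"z": -20,"spin": -24,"fingers": -1},
  {"x": -285,"y": -240,"z": -20,"spin": -24,"fingers": -1},
  {"x": -330,"y": -280,"z": -20,"spin": -24,"fingers": -1},
  {"x": -330,"y": -280,"z": -20,"spin": -24,"fingers": -1},
])

```text
clock: 1.15
eef_pos: [0.3915, 0.0644, 0.2511]
tool_rot: [0.002, 1.0, -0.0, -0.0]
ft_force: [0.0, 0.6, 0.2]
grip_width: 0.0856
grasp_force: 0.0
```

```bash
python3 - <<'E'
from h import *
from workcell import readout
o=readout.get_obs(); print(o['clock'],o['eef_pos'],go(o,[.592,-.371,.25],90))
S=pickle.load(open('pics/scene0.pkl','rb')); 
B,f=ledges([.561,.2248,.332]); out=[]
for n in('scene','side'):
    c=pickle.load(open(f'pics/{n}0.pkl','rb')); im=cv2.resize(c['pixels'][:,:,::-1],None,fx=4,fy=4)
    for sx in(-26,26):
        P=proj(c,f(np.array([[sx-4,-162,0],[sx+4,-162,0],[sx+4,162,0],[sx-4,162,0]])*1e-3))*4+2
        cv2.polylines(im,[P.astype(int).reshape(-1,1,2)],True,(0,255,255),1)
    a,b=(310,260) if n=='scene' else (215,100)
    out.append(im[b*4:b*4+480,a*4:a*4+(660 if n=='scene' else 400)])
out[0]=cv2.resize(out[0],(400,291)); out[0]=cv2.copyMakeBorder(out[0],0,189,0,0,0)
cv2.imwrite('pics/r1.png',np.hstack(out))
E
```

```text
1.15 [0.39150868 0.06438246 0.25113371] (array([-202.6, -434.4,    1.3]), 'spin', np.float64(-0.3), 'psi', np.float64(89.7), 'j6', np.float64(9.6), 'j1', np.float64(9.4))
```

View pics/r1.png

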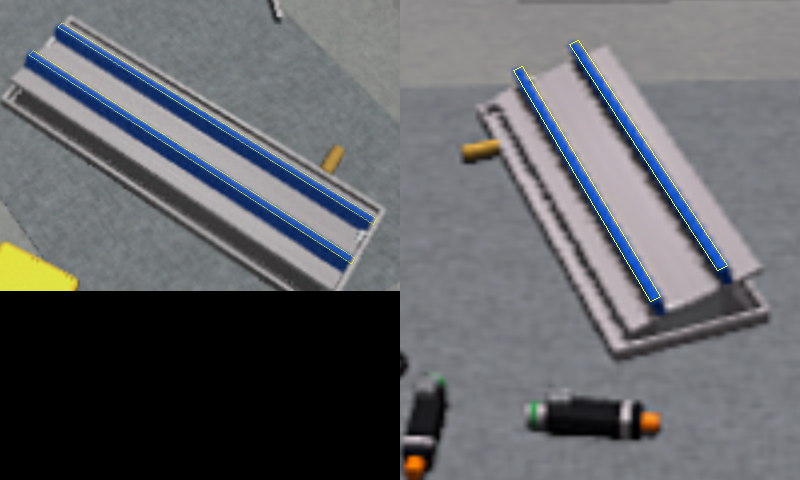

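The overlay fits both ledges within a pixel in scene and side. Now to the cap.

Call:
jog_arm([
  {"x": -25,"y": -54,"z": 0,"spin": 0,"fingers": -1},
  {"x": -50,"y": -108,"z": 0,"spin": 0,"fingers": -1},
  {"x": -75,"y": -162,"z": 0,"spin": 0,"fingers": -1},
  {"x": -100,"y": -216,"z": 0,"spin": 0,"fingers": -1},
  {"x": -126,"y": -270,"z": 0,"spin": 0,"fingers": -1},
  {"x": -152,"y": -325,"z": 0,"spin": 0,"fingers": -1},
  {"x": -178,"y": -380,"z": 0,"spin": 0,"fingers": -1},
  {"x": -203,"y": -434,"z": 0,"spin": 0,"fingers": -1},
])

```text
clock: 2.15
eef_pos: [0.5962, -0.3661, 0.2508]
tool_rot: [-0.002, 1.0, 0.0, 0.0]
ft_force: [1.8, -0.7, 0.3]
grip_width: 0.0855
grasp_force: 0.0
```

```bash
python3 - <<'E'
from h import *
from workcell import readout,camera
o=readout.get_obs(); print(o['clock'],o['eef_pos'],go(o,[.592,-.371,.25],90))
c=camera('wrist'); pickle.dump(c,open('pics/w1.pkl','wb'))
M=cv2.Rodrigues(c['rvec'])[0]; print('cam',-M.T@c['tvec'],'fwd',M[2],'pred',proj(c,[.592,-.371,.1345]))
im=c['pixels'][:,:,::-1]; cv2.imwrite('pics/w1.png',im)
for r in((0,6,150,90),(174,180,150,90)): print([(p,a) for p,a in blobs(c['pixels'],*r,30)])
E
```

```text
2.15 [ 0.59618341 -0.36610862  0.25084698] (array([ 4.2, -4.9,  0.8]), 'spin', np.float64(0.2), 'psi', np.float64(90.2), 'j6', np.float64(-31.8), 'j1', np.float64(-31.6))
cam [ 0.52114867 -0.36523362  0.39458512] fwd [ 0.29034276  0.00119394 -0.95692197] pred [[271.22181761 199.63026235]]
[([1.5, 74.6], 58), ([35.0, 182.7], 14170), ([354.2, 362.5], 568), ([286.8, 360.8], 37)]
[([268.7, 191.8], 1273)]
```

View pics/w1.png

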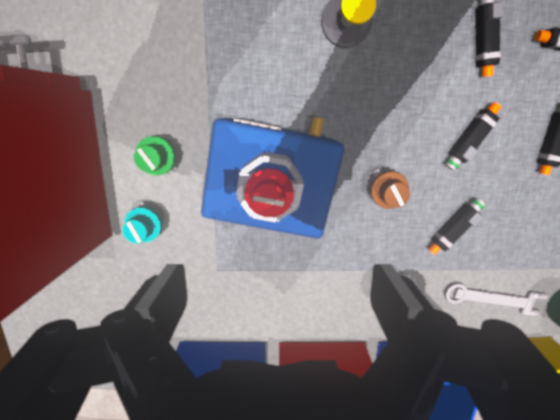

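The wrist view shows the red cap on the tank, its top stripe at (268,201). Green (154,156), cyan (141,225) and brown (391,190) caps stand apart. The cap is about 2 mm further in -y than predicted, so I use (0.593,-0.373).

```bash
python3 - <<'E'
from h import *
from workcell import readout,camera
c=camera('wrist')
o=readout.get_obs(); print(o['clock'],o['eef_pos'],go(o,[.593,-.373,.114],90))
E
```

```text
2.25 [ 0.59632944 -0.36999038  0.24429712] (array([  2.6,  -3.3, 130.3]), 'spin', np.float64(-0.1), 'psi', np.float64(89.9), 'j6', np.float64(-31.7), 'j1', np.float64(-31.8))
```

Call:
jog_arm([
  {"x": 2,"y": -3,"z": 50,"spin": 0,"fingers": -0.5},
  {"x": 2,"y": -3,"z": 80,"spin": 0,"fingers": -0.3},
  {"x": 2,"y": -3,"z": 80,"spin": 0,"fingers": -0.3},
  {"x": 2,"y": -3,"z": 80,"spin": 0,"fingers": -0.3},
  {"x": 2,"y": -3,"z": 80,"spin": 0,"fingers": -0.3},
])

```text
clock: 2.88
eef_pos: [0.594, -0.3691, 0.174]
tool_rot: [-0.001, 1.0, -0.001, 0.002]
ft_force: [-0.2, -0.1, 1.2]
grip_width: 0.0551
grasp_force: 0.0
```

```bash
python3 - <<'E'
from h import *
from workcell import readout,camera
o=readout.get_obs(); print(o['clock'],o['eef_pos'],o['grip_width'],go(o,[.593,-.373,.114],90))
c=camera('wrist');  pickle.dump(c,open('pics/w2.pkl','wb'))
o=readout.get_obs(); print(o['clock'],o['eef_pos'],o['grip_width'],go(o,[.593,-.373,.114],90))
for X in ([.593,-.373,.1345],): print(proj(c,X))
im=c['pixels'][130:330,180:380,::-1]; cv2.imwrite('pics/w2.png',cv2.resize(im,None,fx=3,fy=3,interpolation=cv2.INTER_CUBIC))
E
```

```text
2.875 [ 0.59400325 -0.36908581  0.17402433] 0.055123270241281816 (array([ 1.2, -3.8, 60. ]), 'spin', np.float64(0.2), 'psi', np.float64(90.2), 'j6', np.float64(-32.0), 'j1', np.float64(-31.9))
2.925 [ 0.59384721 -0.36921859  0.17382614] 0.05569273117341159 (array([ 1.1, -3.7, 59.8]), 'spin', np.float64(0.1), 'psi', np.float64(90.1), 'j6', np.float64(-32.0), 'j1', np.float64(-31.9))
[[270.30520684 236.95295749]]
```

View pics/w2.png

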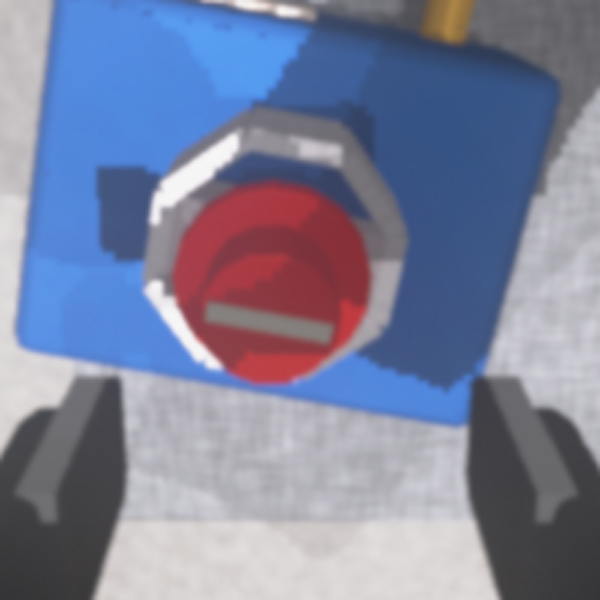

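The crop shows the stripe centre at full-image (269.7,237.7) against (270.3,237.0) predicted, so the cap position is confirmed. Next I descend and grip.

Call:
jog_arm([
  {"x": 1,"y": -4,"z": 30,"spin": 0,"fingers": -0.3},
  {"x": 1,"y": -4,"z": 58,"spin": 0,"fingers": -0.3},
  {"x": 1,"y": -4,"z": 58,"spin": 0,"fingers": -0.3},
  {"x": 1,"y": -4,"z": 58,"spin": 0,"fingers": 1},
  {"x": 1,"y": -4,"z": 58,"spin": 0,"fingers": 1},
  {"x": 1,"y": -4,"z": 58,"spin": 0,"fingers": 1},
  {"x": 1,"y": -4,"z": 58,"spin": 0,"fingers": 1},
  {"x": 1,"y": -4,"z": 58,"spin": 0,"fingers": 1},
])

```text
clock: 3.92
eef_pos: [0.5929, -0.3742, 0.116]
tool_rot: [-0.001, 1.0, -0.002, 0.002]
ft_force: [-0.7, -1.1, 6.0]
grip_width: 0.0281
grasp_force: 59.7
```

Call:
jog_arm([
  {"x": 0,"y": 0,"z": 4,"spin": 0,"fingers": 1},
  {"x": 0,"y": 0,"z": 8,"spin": 0,"fingers": 1},
  {"x": 0,"y": 0,"z": 8.5,"spin": 0,"fingers": 1},
  {"x": 0,"y": 0,"z": 8.5,"spin": 0,"fingers": 1},
])

```text
clock: 4.42
eef_pos: [0.5931, -0.3742, 0.1087]
tool_rot: [-0.001, 1.0, -0.002, 0.002]
ft_force: [-2.5, -0.9, 10.6]
grip_width: 0.0278
grasp_force: 60.1
```

Call:
jog_arm([
  {"x": 0,"y": 0,"z": 1.2,"spin": 0,"fingers": 1},
  {"x": 0,"y": 0,"z": 1.2,"spin": 0,"fingers": 1},
  {"x": 0,"y": 0,"z": 1.2,"spin": -10,"fingers": 1},
  {"x": 0,"y": 0,"z": 1.2,"spin": -20,"fingers": 1},
  {"x": 0,"y": 0,"z": 1.2,"spin": -30,"fingers": 1},
  {"x": 0,"y": 0,"z": 1.2,"spin": -40,"fingers": 1},
  {"x": 0,"y": 0,"z": 1.2,"spin": -50,"fingers": 1},
  {"x": 0,"y": 0,"z": 1.2,"spin": -50,"fingers": 1},
])

```text
clock: 5.42
eef_pos: [0.5939, -0.3738, 0.1079]
tool_rot: [-0.424, 0.906, -0.003, 0.002]
ft_force: [-0.2, 0.9, 10.9]
grip_width: 0.0278
grasp_force: 60.2
```

Call:
jog_arm([
  {"x": 0,"y": 0,"z": 0,"spin": -10,"fingers": 1},
  {"x": 0,"y": 0,"z": 0,"spin": -20,"fingers": 1},
  {"x": 0,"y": 0,"z": 0,"spin": -30,"fingers": 1},
  {"x": 0,"y": 0,"z": 0,"spin": -40,"fingers": 1},
  {"x": 0,"y": 0,"z": 0,"spin": -42,"fingers": 1},
  {"x": 0,"y": 0,"z": 0,"spin": -42,"fingers": 1},
  {"x": 0,"y": 0,"z": -8,"spin": -42,"fingers": 1},
  {"x": 0,"y": 0,"z": -15,"spin": -42,"fingers": 1},
])

```text
clock: 6.42
eef_pos: [0.5937, -0.3735, 0.1219]
tool_rot: [0.72, -0.694, 0.003, -0.001]
ft_force: [1.8, -0.0, 4.5]
grip_width: 0.0277
grasp_force: 59.5
```

Call:
jog_arm([
  {"x": 0,"y": 0,"z": 0,"spin": 0,"fingers": 1},
  {"x": 0,"y": 0,"z": -10,"spin": 0,"fingers": 1},
  {"x": 0,"y": 0,"z": -10,"spin": 0,"fingers": 1},
])

```text
clock: 6.8
eef_pos: [0.5916, -0.3729, 0.1289]
tool_rot: [0.72, -0.694, -0.0, 0.0]
ft_force: [-0.1, -0.3, -0.2]
grip_width: 0.0276
grasp_force: 59.2
```

Call:
jog_arm([
  {"x": 0,"y": 0,"z": -40,"spin": 0,"fingers": 1},
  {"x": 0,"y": 0,"z": -65,"spin": 0,"fingers": 1},
  {"x": -20,"y": 40,"z": -65,"spin": 0,"fingers": 1},
  {"x": -40,"y": 85,"z": -65,"spin": 0,"fingers": 1},
  {"x": -65,"y": 130,"z": -65,"spin": 0,"fingers": 1},
  {"x": -82,"y": 165,"z": -65,"spin": 0,"fingers": 1},
  {"x": -82,"y": 172,"z": -65,"spin": 0,"fingers": 1},
  {"x": -82,"y": 172,"z": -65,"spin": 0,"fingers": 1},
])

```text
clock: 7.8
eef_pos: [0.4167, -0.2976, 0.1935]
tool_rot: [0.72, -0.694, 0.0, -0.0]
ft_force: [0.4, -0.4, -1.5]
grip_width: 0.0277
grasp_force: 60.6
```

```bash
python3 - <<'E'
from h import *
from workcell import readout,camera
c=camera('wrist'); d=camera('side'); s=camera('scene')
o=readout.get_obs(); print(o['clock'],o['eef_pos'],o['grip_width'],o['ft_force'],o['ft_torque'],go(o,[.421,-.2905,.1],180))
for n,k in(('wrist',c),('side',d),('scene',s)):
    print(n,blobs(k['pixels'],26,33,150,100,40), proj(k,[.421,-.2905,.06]),proj(k,o['eef_pos']))
a=cv2.resize(c['pixels'][:,:,::-1],(400,300)); b=cv2.resize(d['pixels'][200:320,120:280,::-1],(400,300)); e=cv2.resize(s['pixels'][90:195,230:370,::-1],(400,300))
cv2.imwrite('pics/p1.png',np.vstack([np.hstack([a,b]),np.hstack([e,e*0])]))
E
```

```text
7.95 [ 0.41778052 -0.29794852  0.19336153] 0.027722273097345044 [ 0.24113817  0.13537023 -0.86735749] [ 0.01824551 -0.04202243  0.02864797] (array([-7.3, -3.5, 93.4]), 'spin', np.float64(2.1), 'psi', np.float64(-177.9), 'j6', np.float64(-127.6), 'j1', np.float64(-35.5))
wrist [] [[272.12978943 204.28231568]] [[274.46924626 264.24489798]]
side [([334.4, 136.1], 323), ([392.5, 184.2], 446)] [[202.92154845 277.97226582]] [[190.30683938 239.06438277]]
scene [([207.5, 314.5], 1469), ([312.1, 393.4], 2049)] [[308.1621063  152.09924088]] [[308.79373947 113.05801655]]
```

View pics/p1.png

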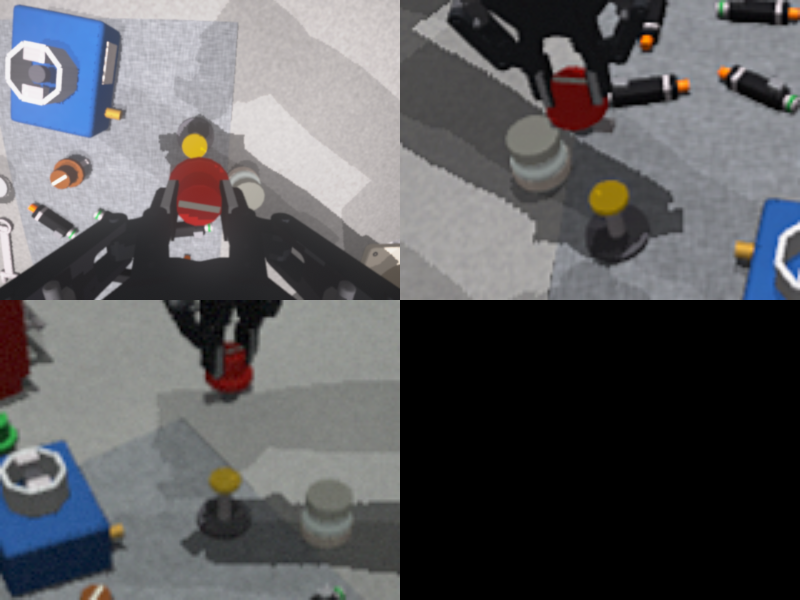

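The cap is held upright: tank neck empty at upper left of the wrist view, perch seen at wrist full-image (273,204) against (272,204) predicted. I correct in xy and lower it.

Call:
jog_arm([
  {"x": -7.5,"y": -3.5,"z": 0,"spin": 2,"fingers": 1},
  {"x": -7.5,"y": -3.5,"z": 40,"spin": 2,"fingers": 1},
  {"x": -7.5,"y": -3.5,"z": 80,"spin": 2,"fingers": 1},
  {"x": -7.5,"y": -3.5,"z": 91,"spin": 2,"fingers": 1},
  {"x": -7.5,"y": -3.5,"z": 91,"spin": 2,"fingers": 1},
  {"x": -7.5,"y": -3.5,"z": 91,"spin": 2,"fingers": 1},
])

```text
clock: 8.7
eef_pos: [0.4214, -0.2907, 0.1041]
tool_rot: [0.708, -0.706, 0.001, -0.0]
ft_force: [0.8, -0.4, -1.5]
grip_width: 0.0281
grasp_force: 60.6
```

Call:
jog_arm([
  {"x": 0,"y": 0,"z": 3,"spin": 0,"fingers": 1},
  {"x": 0,"y": 0,"z": 3,"spin": 0,"fingers": 1},
])

```text
clock: 8.95
eef_pos: [0.4203, -0.29, 0.1002]
tool_rot: [0.708, -0.706, 0.001, -0.0]
ft_force: [-0.3, 0.0, -1.2]
grip_width: 0.028
grasp_force: 60.6
```

Call:
jog_arm([
  {"x": 0,"y": 0,"z": 2,"spin": 0,"fingers": 1},
  {"x": 0,"y": 0,"z": 4,"spin": 0,"fingers": 1},
  {"x": 0,"y": 0,"z": 5,"spin": 0,"fingers": 1},
  {"x": 0,"y": 0,"z": 5,"spin": 0,"fingers": 1},
])

```text
clock: 9.45
eef_pos: [0.42, -0.2898, 0.0945]
tool_rot: [0.708, -0.706, -0.0, 0.0]
ft_force: [0.8, -0.5, -1.4]
grip_width: 0.0278
grasp_force: 60.8
```

Call:
jog_arm([
  {"x": 0,"y": 0,"z": 1,"spin": 0,"fingers": 1},
  {"x": 0,"y": 0,"z": 1.5,"spin": 0,"fingers": 1},
  {"x": 0,"y": 0,"z": 1.5,"spin": 0,"fingers": 1},
])

```text
clock: 9.82
eef_pos: [0.4201, -0.29, 0.0943]
tool_rot: [0.708, -0.706, 0.001, 0.0]
ft_force: [-2.9, 1.1, 6.7]
grip_width: 0.0278
grasp_force: 61.5
```

Contact at TCP z 0.0943 (0.094 expected). Releasing.

Call:
jog_arm([
  {"x": 0,"y": 0,"z": 0,"spin": 0,"fingers": 0},
  {"x": 0,"y": 0,"z": 0,"spin": 0,"fingers": -0.3},
  {"x": 0,"y": 0,"z": 0,"spin": 0,"fingers": -0.3},
  {"x": 0,"y": 0,"z": 0,"spin": 0,"fingers": -0.3},
  {"x": 0,"y": 0,"z": -15,"spin": 0,"fingers": -0.3},
  {"x": 0,"y": 0,"z": -50,"spin": 0,"fingers": -0.3},
  {"x": 0,"y": 0,"z": -100,"spin": 0,"fingers": -0.3},
  {"x": 0,"y": 0,"z": -130,"spin": 0,"fingers": -0.3},
])

```text
clock: 10.82
eef_pos: [0.4209, -0.2904, 0.2269]
tool_rot: [0.708, -0.706, 0.002, -0.0]
ft_force: [-0.2, 0.4, -0.3]
grip_width: 0.0555
grasp_force: 0.0
```

```bash
cat > find.py <<'E'
from h import *
from workcell import readout,camera
def inj(cams):
    res={}
    for n in cams:
        c=camera(n); pickle.dump(c,open(f'pics/{n}_l.pkl','wb'))
        O=[plane(c,p,.010)[:2] for p,a in blobs(c['pixels'],5,18,150,110) if a<400]
        G=[plane(c,p,.010)[:2] for p,a in blobs(c['pixels'],50,85,80,50) if a<400]
        for a in O:
            for g in G:
                if .066<np.linalg.norm(a-g)<.088 and a[1]>-.25: print(n,'c',((a+g)/2).round(4),'len',round(np.linalg.norm(a-g),4),'head',round(np.degrees(np.arctan2(*(a-g)[::-1])),1))
E
python3 - <<'E'
from find import *
inj(['scene','side'])
o=readout.get_obs(); print(o['clock'],o['eef_pos'],o['grip_width'],np.degrees(o['joint_pos'][[0,5]]))
d=pickle.load(open('pics/side_l.pkl','rb'));s=pickle.load(open('pics/scene_l.pkl','rb'))
b=cv2.resize(d['pixels'][190:310,120:280,::-1],(400,300)); e=cv2.resize(s['pixels'][90:195,230:370,::-1],(400,300))
cv2.imwrite('pics/p2.png',np.hstack([b,e]))
print(plane(d,(175,270),0))
E
```

```text
scene c [ 0.4285 -0.13  ] len 0.0787 head 6.2
scene c [ 0.4084 -0.1007] len 0.077 head 60.4
scene c [ 0.4319 -0.0276] len 0.0797 head -96.4
scene c [ 0.5449 -0.1317] len 0.0773 head 147.5
scene c [ 0.6604 -0.1349] len 0.0783 head -38.5
scene c [ 0.5436 -0.0208] len 0.0802 head -8.6
side c [ 0.5443 -0.0171] len 0.0785 head -9.2
side c [ 0.4104 -0.0981] len 0.0836 head 64.4
side c [ 0.5437 -0.1283] len 0.0792 head 148.3
side c [ 0.4311 -0.1297] len 0.0785 head 8.9
side c [ 0.6601 -0.1314] len 0.0793 head -37.7
side c [ 0.5936 -0.1827] len 0.0746 head -64.1
10.925 [ 0.42222358 -0.29130913  0.22842978] 0.05582063809773295 [ -34.60393622 -124.72237387]
[ 0.34045877 -0.22325173  0.        ]
```

View pics/p2.png

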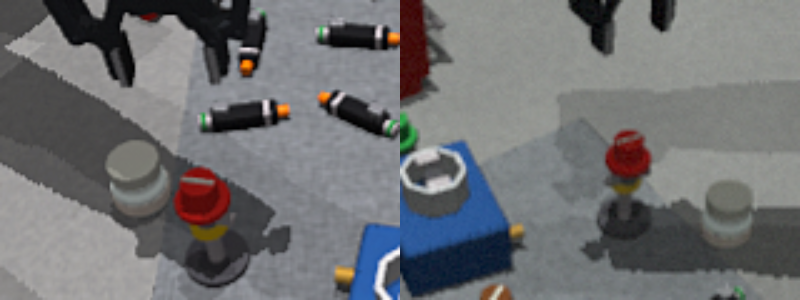

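The picture shows the red cap standing upright and centred on the yellow perch (side crop (202,195), scene crop (628,155)). Next is the first injector, D at (0.660,-0.133).

Call:
jog_arm([
  {"x": -25,"y": -35,"z": 0,"spin": -10,"fingers": 0},
  {"x": -50,"y": -70,"z": 0,"spin": -20,"fingers": 0},
  {"x": -75,"y": -110,"z": 10,"spin": -30,"fingers": 0},
  {"x": -100,"y": -150,"z": 20,"spin": -40,"fingers": 0},
  {"x": -130,"y": -195,"z": 40,"spin": -50,"fingers": 0},
  {"x": -158,"y": -238,"z": 60,"spin": -52,"fingers": 0},
  {"x": -158,"y": -238,"z": 70,"spin": -52,"fingers": 0},
  {"x": -158,"y": -238,"z": 70,"spin": -52,"fingers": 0},
])

```text
clock: 11.92
eef_pos: [0.6562, -0.1311, 0.1511]
tool_rot: [0.946, -0.324, -0.002, 0.0]
ft_force: [-0.6, -0.4, 0.3]
grip_width: 0.0423
grasp_force: 0.0
```

```bash
cat >> find.py <<'E'
BED=(.561,.2248,.332)
def near(exp,h,off=0,zc=.002):
    """wrist look at one injector near exp; print shift to grasp it"""
    c=camera('wrist'); pickle.dump(c,open('pics/wl.pkl','wb')); o=readout.get_obs(); best=None
    O=[(p,a,plane(c,p,.010)[:2]) for p,a in blobs(c['pixels'],4,18,150,70,20)]
    G=[(p,a,plane(c,p,.010)[:2]) for p,a in blobs(c['pixels'],50,85,70,40,10)]
    for po,ao,a in O:
        for pg,ag,g in G:
            if .066<np.linalg.norm(a-g)<.09:
                u=(a-g)/np.linalg.norm(a-g); m=(a+g)/2+u*.0005; e=np.linalg.norm(m-exp)
                if best is None or e<best[0]: best=(e,m,np.degrees(np.arctan2(u[1],u[0])),np.linalg.norm(a-g),po,pg,ao,ag)
    if best is None: print('none',[(p,a,x.round(3)) for p,a,x in O],[(p,a,x.round(3)) for p,a,x in G]); return
    e,m,hd,L,*px=best; print(o['clock'],'c',m.round(4),'head',round(hd,1),'len',round(L,4),px)
    print(o['eef_pos'],go(o,[*m,zc],hd-90))
def slot(k,z):
    B,f=ledges(BED); o=readout.get_obs(); T=f(np.array([[0,k,.010]]))[0]
    print(o['clock'],o['eef_pos'],o['grip_width'],o['ft_force'].round(1),'T',T.round(4),go(o,[T[0],T[1],z],19+90))
E
python3 - <<'E'
from find import *
near([.66,-.133],-38)
E
```

```text
11.975 c [ 0.66  -0.133] head -37.6 len 0.0808 [[277.0, 145.5], [277.4, 231.0], 121, 62]
[ 0.6565482  -0.13178086  0.15265233] (array([  3.7,  -1.4, 150.6]), 'spin', np.float64(-0.3), 'psi', np.float64(-127.9), 'j6', np.float64(-153.4), 'j1', np.float64(-11.3))
```

Wrist measurement agrees with the scene cameras. Descend, grip, lift.

Call:
jog_arm([
  {"x": 4,"y": -1.5,"z": 50,"spin": 0,"fingers": 0},
  {"x": 4,"y": -1.5,"z": 100,"spin": 0,"fingers": 0},
  {"x": 4,"y": -1.5,"z": 140,"spin": 0,"fingers": 0},
  {"x": 4,"y": -1.5,"z": 146,"spin": 0,"fingers": 0},
  {"x": 4,"y": -1.5,"z": 146,"spin": 0,"fingers": 0},
  {"x": 4,"y": -1.5,"z": 146,"spin": 0,"fingers": 1},
  {"x": 4,"y": -1.5,"z": 146,"spin": 0,"fingers": 1},
  {"x": 4,"y": -1.5,"z": 146,"spin": 0,"fingers": 1},
])

```text
clock: 12.98
eef_pos: [0.6639, -0.1332, 0.0105]
tool_rot: [0.946, -0.325, 0.003, -0.0]
ft_force: [-0.8, -0.9, 5.9]
grip_width: 0.0176
grasp_force: 61.7
```

Call:
jog_arm([
  {"x": 0,"y": 0,"z": 0,"spin": 0,"fingers": 1},
  {"x": 0,"y": 0,"z": 0,"spin": 0,"fingers": 1},
  {"x": 0,"y": 0,"z": -20,"spin": 0,"fingers": 1},
  {"x": 0,"y": 0,"z": -80,"spin": 0,"fingers": 1},
  {"x": 0,"y": 0,"z": -140,"spin": 0,"fingers": 1},
  {"x": 0,"y": 0,"z": -180,"spin": 0,"fingers": 1},
  {"x": 0,"y": 0,"z": -180,"spin": 0,"fingers": 1},
])

```text
clock: 13.85
eef_pos: [0.6646, -0.133, 0.1935]
tool_rot: [0.946, -0.325, 0.006, -0.001]
ft_force: [0.5, 0.2, -1.3]
grip_width: 0.018
grasp_force: 60.8
```

```bash
python3 - <<'E'
from find import *
slot(.12,.18)
E
```

```text
13.85 [ 0.66461731 -0.13303219  0.19354204] 0.017995551321238198 [ 0.5  0.2 -1.3] T [0.5194 0.3374 0.0597] (array([-403.5, -282.2,   10.9]), 'spin', np.float64(-56.9), 'psi', np.float64(-127.9), 'j6', np.float64(-153.4), 'j1', np.float64(-11.3))
```

Call:
jog_arm([
  {"x": -40,"y": -28,"z": 0,"spin": 10,"fingers": 1},
  {"x": -90,"y": -63,"z": 0,"spin": 20,"fingers": 1},
  {"x": -140,"y": -98,"z": 0,"spin": 30,"fingers": 1},
  {"x": -190,"y": -133,"z": 0,"spin": 40,"fingers": 1},
  {"x": -240,"y": -168,"z": 0,"spin": 50,"fingers": 1},
  {"x": -290,"y": -203,"z": 0,"spin": 60,"fingers": 1},
  {"x": -340,"y": -238,"z": 0,"spin": 70,"fingers": 1},
  {"x": -390,"y": -273,"z": 0,"spin": 80,"fingers": 1},
])

```text
clock: 14.85
eef_pos: [0.5204, 0.3231, 0.186]
tool_rot: [-0.514, 0.858, -0.0, -0.001]
ft_force: [2.0, -0.2, -1.2]
grip_width: 0.018
grasp_force: 60.8
```

Call:
jog_arm([
  {"x": 0,"y": 0,"z": 0,"spin": 10,"fingers": 1},
  {"x": 0,"y": 0,"z": 0,"spin": 20,"fingers": 1},
  {"x": 0,"y": 0,"z": 0,"spin": 30,"fingers": 1},
  {"x": 0,"y": 0,"z": 0,"spin": 40,"fingers": 1},
  {"x": 0,"y": 0,"z": 0,"spin": 43,"fingers": 1},
  {"x": 0,"y": 0,"z": 0,"spin": 43,"fingers": 1},
  {"x": 0,"y": 0,"z": 0,"spin": 43,"fingers": 1},
])

```text
clock: 15.72
eef_pos: [0.5215, 0.3215, 0.1864]
tool_rot: [-0.168, 0.986, -0.0, -0.001]
ft_force: [-0.3, -0.2, -0.6]
grip_width: 0.0178
grasp_force: 60.8
```

```bash
python3 - <<'E'
from find import *
slot(.12,.09)
c=camera('wrist'); d=camera('side')
# held injector: nozzle/ring at TCP height
o=readout.get_obs(); z=o['eef_pos'][2]
for r,n in(((4,18,150,70,20),'O'),((50,85,70,40,10),'G')): print(n,[(p,a,plane(c,p,z)[:2].round(4)) for p,a in blobs(c['pixels'],*r)])
a=cv2.resize(c['pixels'][:,:,::-1],(533,400)); b=cv2.resize(d['pixels'][60:220,200:306,::-1],(265,400)); cv2.imwrite('pics/q1.png',np.hstack([a,b]))
E
```

```text
15.725 [0.52145671 0.3214946  0.18643778] 0.017843627217245032 [-0.3 -0.2 -0.6] T [0.5194 0.3374 0.0597] (array([-3.5, 15.7, 96.4]), 'spin', np.float64(0.3), 'psi', np.float64(109.3), 'j6', np.float64(12.4), 'j1', np.float64(31.7))
O [([281.8, 124.6], 23, array([0.4549, 0.3012])), ([282.2, 193.7], 336, array([0.4842, 0.3118]))]
G [([24.9, 321.8], 424, array([0.601 , 0.2006])), ([264.5, 336.8], 11, array([0.5626, 0.3295])), ([279.7, 343.9], 91, array([0.5643, 0.3388]))]
```

View pics/q1.png

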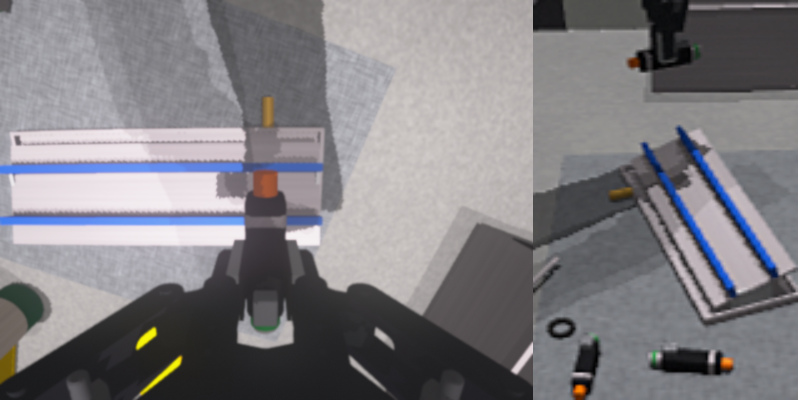

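The wrist view shows the injector gripped level, nozzle (265,183) pointing to the low ledge side; its centre sits about 3 mm toward the inlet from the TCP, which I compensate. Lowering.

Call:
jog_arm([
  {"x": -0.5,"y": 15.5,"z": 0,"spin": 0,"fingers": 1},
  {"x": -0.5,"y": 15.5,"z": 50,"spin": 0,"fingers": 1},
  {"x": -0.5,"y": 15.5,"z": 96,"spin": 0,"fingers": 1},
  {"x": -0.5,"y": 15.5,"z": 110,"spin": 0,"fingers": 1},
  {"x": -0.5,"y": 15.5,"z": 110,"spin": 0,"fingers": 1},
  {"x": -0.5,"y": 15.5,"z": 110,"spin": 0,"fingers": 1},
])

```text
clock: 16.58
eef_pos: [0.5187, 0.3377, 0.0794]
tool_rot: [-0.167, 0.986, 0.001, 0.002]
ft_force: [-0.3, 0.4, -1.3]
grip_width: 0.0182
grasp_force: 60.8
```

Call:
jog_arm([
  {"x": 0,"y": 0,"z": 4,"spin": 0,"fingers": 1},
  {"x": 0,"y": 0,"z": 8,"spin": 0,"fingers": 1},
  {"x": 0,"y": 0,"z": 8,"spin": 0,"fingers": 1},
])

```text
clock: 16.95
eef_pos: [0.517, 0.3363, 0.069]
tool_rot: [-0.167, 0.986, -0.0, -0.0]
ft_force: [0.5, -0.5, -0.3]
grip_width: 0.018
grasp_force: 60.8
```

```bash
python3 - <<'E'
from find import *
slot(.12,.06)
E
```

```text
16.95 [0.51703034 0.33629348 0.06899768] 0.017967329938945738 [ 0.5 -0.5 -0.3] T [0.5194 0.3374 0.0597] (array([-2.6,  0.3,  9. ]), 'spin', np.float64(0.2), 'psi', np.float64(109.2), 'j6', np.float64(13.8), 'j1', np.float64(33.0))
```

Call:
jog_arm([
  {"x": 0,"y": 0,"z": 3,"spin": 0,"fingers": 1},
  {"x": 0,"y": 0,"z": 5,"spin": 0,"fingers": 1},
  {"x": 0,"y": 0,"z": 5,"spin": 0,"fingers": 1},
])

```text
clock: 17.32
eef_pos: [0.5173, 0.3366, 0.0667]
tool_rot: [-0.167, 0.986, 0.0, 0.001]
ft_force: [-5.5, -3.4, 12.2]
grip_width: 0.0178
grasp_force: 62.3
```

Call:
jog_arm([
  {"x": 0,"y": 0,"z": 2,"spin": 0,"fingers": 1},
  {"x": 0,"y": 0,"z": 4,"spin": 0,"fingers": 1},
  {"x": 0,"y": 0,"z": 4,"spin": 0,"fingers": 1},
])

```text
clock: 17.7
eef_pos: [0.5164, 0.3364, 0.064]
tool_rot: [-0.167, 0.986, 0.0, 0.0]
ft_force: [-10.1, -4.9, 19.8]
grip_width: 0.0179
grasp_force: 64.6
```

Call:
jog_arm([
  {"x": 0,"y": 0,"z": 2,"spin": 0,"fingers": 1},
  {"x": 0,"y": 0,"z": 4,"spin": 0,"fingers": 1},
  {"x": 0,"y": 0,"z": 4,"spin": 0,"fingers": 1},
])

```text
clock: 18.08
eef_pos: [0.5155, 0.336, 0.0596]
tool_rot: [-0.167, 0.986, 0.0, -0.001]
ft_force: [-11.5, -5.6, 19.6]
grip_width: 0.0182
grasp_force: 67.7
```

```bash
python3 - <<'E'
from find import *
slot(.12,.06)
d=camera('side'); b=cv2.resize(d['pixels'][70:170,200:320,::-1],(720,600),interpolation=cv2.INTER_CUBIC); cv2.imwrite('pics/q2.png',b)
E
```

```text
18.075 [0.51547959 0.33597232 0.0595761 ] 0.018175852694877953 [-11.5  -5.6  19.6] T [0.5194 0.3374 0.0597] (array([-4.2,  0. , -0.4]), 'spin', np.float64(0.3), 'psi', np.float64(109.3), 'j6', np.float64(13.8), 'j1', np.float64(33.1))
```

View pics/q2.png

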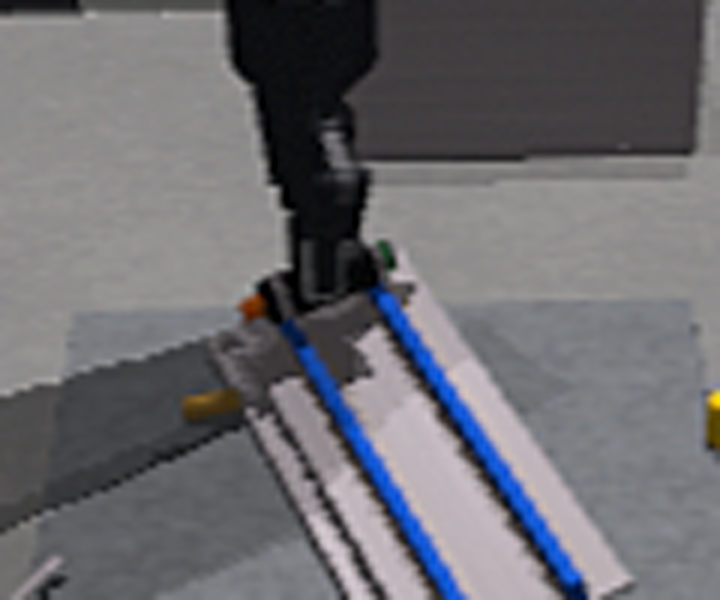

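The crop shows the injector tilted onto both ledges, nozzle low, green ring uphill. Releasing and rising.

Call:
jog_arm([
  {"x": -1.5,"y": 0,"z": 0.5,"spin": 0,"fingers": 1},
  {"x": -1.5,"y": 0,"z": 0.5,"spin": 0,"fingers": 0.4},
  {"x": -1.5,"y": 0,"z": 0.5,"spin": 0,"fingers": 0.1},
  {"x": -1.5,"y": 0,"z": 0,"spin": 0,"fingers": 0.1},
  {"x": -1.5,"y": 0,"z": -10,"spin": 0,"fingers": 0.1},
  {"x": -1.5,"y": 0,"z": -50,"spin": 0,"fingers": 0.1},
  {"x": -1.5,"y": 0,"z": -100,"spin": 0,"fingers": 0},
  {"x": -1.5,"y": 0,"z": -100,"spin": 0,"fingers": 0},
])

```text
clock: 19.12
eef_pos: [0.5217, 0.3389, 0.1621]
tool_rot: [-0.167, 0.986, 0.002, 0.005]
ft_force: [0.9, -0.6, 0.3]
grip_width: 0.0427
grasp_force: 0.0
```

```bash
cat >> find.py <<'E'
def bed(cams):
    """injectors on the bed: centre in bed mm, and angle off -x in deg"""
    B,f=ledges(BED); org=f(np.zeros(3))
    for n in cams:
        c=camera(n)
        def hit(p):
            o,d=ray(c,p); t=((org+B[:,2]*.010-o)@B[:,2])/(d@B[:,2]); return (B.T@(o+d*t-org)*1e3)[:2]
        O=[hit(p) for p,a in blobs(c['pixels'],4,18,150,70,4)]; G=[hit(p) for p,a in blobs(c['pixels'],50,85,70,40,3)]
        for a in O:
            for g in G:
                v=a-g
                if 60<np.linalg.norm(v)<95 and max(abs(a[0]),abs(g[0]))<80 and abs(a[1])<200: print(n,'bed c',((a+g)/2).round(1),'ang',round(np.degrees(np.arctan2(v[1],-v[0])),1),'len',round(np.linalg.norm(v),1))
E
python3 - <<'E'
from find import *
bed(['wrist','side','scene']); inj(['side'])
o=readout.get_obs(); print(o['eef_pos'],go(o,[.544,-.019,.15],-99),go(o,[.432,-.026,.15],-186))
E
```

```text
wrist bed c [ -3.1 121.9] ang -1.1 len 80.7
side bed c [ -3.  123.8] ang -1.6 len 79.1
scene bed c [ -8.2 121.7] ang -0.2 len 80.7
side c [ 0.5445 -0.0171] len 0.0788 head -9.1
side c [ 0.4101 -0.0964] len 0.0827 head 63.8
side c [ 0.544  -0.1282] len 0.0792 head 148.6
side c [ 0.4307 -0.1286] len 0.0785 head 7.2
side c [ 0.5964 -0.1777] len 0.0688 head -57.4
side c [ 0.5933 -0.187 ] len 0.0824 head -68.0
[0.51790187 0.33646656 0.15488658] (array([  92.4, -344.2,    5.3]), 'spin', np.float64(28.2), 'psi', np.float64(109.2), 'j6', np.float64(13.8), 'j1', np.float64(33.0)) (array([ 200.5, -313.9,    5.5]), 'spin', np.float64(-64.8), 'psi', np.float64(109.2), 'j6', np.float64(13.8), 'j1', np.float64(33.0))
```

Call:
jog_arm([
  {"x": 10,"y": -40,"z": -20,"spin": 0,"fingers": 0},
  {"x": 27,"y": -95,"z": -20,"spin": 10,"fingers": 0},
  {"x": 45,"y": -155,"z": -20,"spin": 20,"fingers": 0},
  {"x": 62,"y": -215,"z": -20,"spin": 30,"fingers": 0},
  {"x": 79,"y": -275,"z": -20,"spin": 40,"fingers": 0},
  {"x": 97,"y": -335,"z": -10,"spin": 50,"fingers": 0},
  {"x": 114,"y": -395,"z": 0,"spin": 51,"fingers": 0},
  {"x": 128,"y": -447,"z": 5,"spin": 51,"fingers": 0},
])

```text
clock: 20.32
eef_pos: [0.5435, -0.1291, 0.1488]
tool_rot: [0.274, 0.962, -0.0, -0.002]
ft_force: [1.1, -0.5, 0.3]
grip_width: 0.0423
grasp_force: 0.0
```

Call:
jog_arm([
  {"x": 0,"y": 0,"z": 0,"spin": 0,"fingers": 0},
  {"x": 0,"y": 0,"z": 0,"spin": 0,"fingers": 0},
  {"x": 0,"y": 0,"z": 0,"spin": 0,"fingers": 0},
])

```text
clock: 20.7
eef_pos: [0.5448, -0.1258, 0.1507]
tool_rot: [0.273, 0.962, 0.0, -0.001]
ft_force: [0.4, 0.1, 0.6]
grip_width: 0.0429
grasp_force: 0.0
```

```bash
python3 - <<'E'
from find import *
near([.544,-.129],148)
E
```

```text
20.75 c [ 0.5467 -0.1316] head 147.9 len 0.0808 [[274.0, 159.5], [273.6, 243.3], 175, 59]
[ 0.54498454 -0.12567008  0.15096427] (array([ -4.7,  -4.1, 149. ]), 'spin', np.float64(0.5), 'psi', np.float64(58.4), 'j6', np.float64(18.6), 'j1', np.float64(-13.0))
```

Call:
jog_arm([
  {"x": -3,"y": -4,"z": 50,"spin": 0.5,"fingers": 0},
  {"x": -3,"y": -4,"z": 100,"spin": 0.5,"fingers": 0},
  {"x": -3,"y": -4,"z": 138,"spin": 0.5,"fingers": 0},
  {"x": -3,"y": -4,"z": 144,"spin": 0.5,"fingers": 0},
  {"x": -3,"y": -4,"z": 144,"spin": 0.5,"fingers": 0},
  {"x": -3,"y": -4,"z": 144,"spin": 0.5,"fingers": 1},
  {"x": -3,"y": -4,"z": 144,"spin": 0.5,"fingers": 1},
  {"x": -3,"y": -4,"z": 144,"spin": 0.5,"fingers": 1},
])

```text
clock: 21.75
eef_pos: [0.5474, -0.1325, 0.0095]
tool_rot: [0.278, 0.961, 0.0, 0.002]
ft_force: [-1.4, 0.8, 7.3]
grip_width: 0.0182
grasp_force: 61.7
```

Call:
jog_arm([
  {"x": 0,"y": 0,"z": 0,"spin": 0,"fingers": 1},
  {"x": 0,"y": 0,"z": 0,"spin": 0,"fingers": 1},
  {"x": 0,"y": 0,"z": -20,"spin": 0,"fingers": 1},
  {"x": 0,"y": 0,"z": -80,"spin": 0,"fingers": 1},
  {"x": 0,"y": 0,"z": -140,"spin": 0,"fingers": 1},
  {"x": 0,"y": 0,"z": -180,"spin": 0,"fingers": 1},
  {"x": 0,"y": 0,"z": -180,"spin": 0,"fingers": 1},
])

```text
clock: 22.62
eef_pos: [0.5482, -0.133, 0.1923]
tool_rot: [0.278, 0.961, 0.0, 0.005]
ft_force: [0.1, -0.6, -0.8]
grip_width: 0.0181
grasp_force: 60.8
```

```bash
python3 - <<'E'
from find import *
slot(.06,.18)
E
```

```text
22.625 [ 0.5482185  -0.13300166  0.19233592] 0.018121985697660815 [ 0.1 -0.6 -0.8] T [0.539  0.2807 0.0597] (array([228.8, 344.8,  11.2]), 'spin', np.float64(-51.3), 'psi', np.float64(57.7), 'j6', np.float64(18.6), 'j1', np.float64(-13.6))
```

Call:
jog_arm([
  {"x": 25,"y": 35,"z": 0,"spin": -10,"fingers": 1},
  {"x": 55,"y": 80,"z": 0,"spin": -20,"fingers": 1},
  {"x": 85,"y": 128,"z": 0,"spin": -30,"fingers": 1},
  {"x": 117,"y": 176,"z": 0,"spin": -40,"fingers": 1},
  {"x": 150,"y": 225,"z": 0,"spin": -51,"fingers": 1},
  {"x": 180,"y": 272,"z": 0,"spin": -51,"fingers": 1},
  {"x": 210,"y": 317,"z": 0,"spin": -51,"fingers": 1},
  {"x": 229,"y": 345,"z": 10,"spin": -51,"fingers": 1},
])

```text
clock: 23.62
eef_pos: [0.5355, 0.2843, 0.1764]
tool_rot: [-0.164, 0.986, 0.0, 0.0]
ft_force: [0.3, 0.5, -0.5]
grip_width: 0.018
grasp_force: 60.8
```

Call:
jog_arm([
  {"x": 0,"y": 0,"z": 0,"spin": 0,"fingers": 1},
  {"x": 0,"y": 0,"z": 30,"spin": 0,"fingers": 1},
  {"x": 0,"y": 0,"z": 80,"spin": 0,"fingers": 1},
  {"x": 0,"y": 0,"z": 80,"spin": 0,"fingers": 1},
  {"x": 0,"y": 0,"z": 80,"spin": 0,"fingers": 1},
])

```text
clock: 24.25
eef_pos: [0.5367, 0.2812, 0.0983]
tool_rot: [-0.162, 0.987, 0.0, 0.0]
ft_force: [1.0, 0.8, -0.7]
grip_width: 0.0179
grasp_force: 60.8
```

```bash
python3 - <<'E'
from find import *
slot(.06,.06)
E
```

```text
24.25 [0.53668005 0.28124848 0.0983168 ] 0.017931883283058912 [ 1.   0.8 -0.7] T [0.539  0.2807 0.0597] (array([-2. , -1.3, 38.3]), 'spin', np.float64(-0.3), 'psi', np.float64(108.7), 'j6', np.float64(9.0), 'j1', np.float64(27.7))
```

Call:
jog_arm([
  {"x": -6,"y": -1,"z": 0,"spin": -0.3,"fingers": 1},
  {"x": -6,"y": -1,"z": 22,"spin": -0.3,"fingers": 1},
  {"x": -6,"y": -1,"z": 28,"spin": -0.3,"fingers": 1},
  {"x": -6,"y": -1,"z": 31,"spin": -0.3,"fingers": 1},
  {"x": -6.5,"y": -1,"z": 34,"spin": -0.3,"fingers": 1},
  {"x": -7,"y": -1,"z": 37,"spin": -0.3,"fingers": 1},
  {"x": -7,"y": -1,"z": 39,"spin": -0.3,"fingers": 1},
  {"x": -7,"y": -1,"z": 39,"spin": -0.3,"fingers": 1},
])

```text
clock: 25.25
eef_pos: [0.5421, 0.2829, 0.064]
tool_rot: [-0.166, 0.986, 0.0, 0.001]
ft_force: [-13.8, -7.0, 26.3]
grip_width: 0.0183
grasp_force: 65.9
```

```bash
python3 - <<'E'
from find import *
slot(.06,.06)
E
```

```text
25.25 [0.54207018 0.28292944 0.06401914] 0.018344357148196218 [-13.8  -7.   26.3] T [0.539  0.2807 0.0597] (array([ 3.6, -1.1,  4. ]), 'spin', np.float64(0.1), 'psi', np.float64(109.1), 'j6', np.float64(8.5), 'j1', np.float64(27.6))
```

Call:
jog_arm([
  {"x": 0,"y": 0,"z": 2,"spin": 0,"fingers": 1},
  {"x": 0,"y": 0,"z": 4,"spin": 0,"fingers": 1},
  {"x": 0,"y": 0,"z": 5,"spin": 0,"fingers": 1},
  {"x": 0,"y": 0,"z": 5,"spin": 0,"fingers": 1},
])

```text
clock: 25.75
eef_pos: [0.5421, 0.2827, 0.06]
tool_rot: [-0.165, 0.986, 0.0, 0.001]
ft_force: [-16.2, -7.3, 30.8]
grip_width: 0.0183
grasp_force: 70.9
```

Call:
jog_arm([
  {"x": 0,"y": 0,"z": 0,"spin": 0,"fingers": 1},
  {"x": 0,"y": 0,"z": 0,"spin": 0,"fingers": 0.4},
  {"x": 0,"y": 0,"z": 0,"spin": 0,"fingers": 0.1},
  {"x": 0,"y": 0,"z": -2,"spin": 0,"fingers": 0.1},
  {"x": 0,"y": 0,"z": -15,"spin": 0,"fingers": 0.1},
  {"x": 0,"y": 0,"z": -60,"spin": 0,"fingers": 0.1},
  {"x": 0,"y": 0,"z": -100,"spin": 0,"fingers": 0},
  {"x": 0,"y": 0,"z": -100,"spin": 0,"fingers": 0},
])

```text
clock: 26.75
eef_pos: [0.5457, 0.2845, 0.1582]
tool_rot: [-0.165, 0.986, 0.001, 0.004]
ft_force: [0.4, -0.0, 0.1]
grip_width: 0.0427
grasp_force: 0.0
```

```bash
python3 - <<'E'
from find import *
bed(['wrist','side','scene']); inj(['side'])
o=readout.get_obs(); print(o['eef_pos'],go(o,[.544,-.019,.15],-99),go(o,[.432,-.026,.15],-186))
E
```

```text
wrist bed c [ -3.3 122.4] ang -1.0 len 80.8
wrist bed c [ 1.8 63.4] ang 0.1 len 80.8
side bed c [ -2.3 125.8] ang -2.0 len 78.6
side bed c [ 2.4 65.9] ang -1.7 len 79.3
scene bed c [-4.7 62.5] ang -0.3 len 79.0
scene bed c [ -8.2 121.2] ang -0.6 len 80.1
side c [ 0.5445 -0.0171] len 0.0788 head -9.1
side c [ 0.4101 -0.0964] len 0.0827 head 63.8
side c [ 0.4307 -0.1286] len 0.0785 head 7.2
[0.5421545  0.28264981 0.15189506] (array([  96.6, -285.8,    2.3]), 'spin', np.float64(28.0), 'psi', np.float64(109.0), 'j6', np.float64(8.5), 'j1', np.float64(27.5)) (array([ 204.8, -255.8,    2.5]), 'spin', np.float64(-65.0), 'psi', np.float64(109.0), 'j6', np.float64(8.5), 'j1', np.float64(27.5))
```

C is centred; D lies about 4–5 mm low, so I re-grip it and draw it uphill.

Call:
jog_arm([
  {"x": 4,"y": 50,"z": 0,"spin": 0,"fingers": 0},
  {"x": 4,"y": 61,"z": 0,"spin": 0,"fingers": 0},
  {"x": 4,"y": 61,"z": 50,"spin": 0,"fingers": 0.1},
  {"x": 4,"y": 61,"z": 80,"spin": 0,"fingers": 0.1},
  {"x": 4,"y": 61,"z": 90,"spin": 0,"fingers": 0.1},
  {"x": 4,"y": 61,"z": 90,"spin": 0,"fingers": 0.1},
  {"x": 4,"y": 61,"z": 90,"spin": 0,"fingers": 1},
  {"x": 4,"y": 61,"z": 90,"spin": 0,"fingers": 1},
])

```text
clock: 27.95
eef_pos: [0.5204, 0.34, 0.065]
tool_rot: [-0.165, 0.986, 0.001, 0.002]
ft_force: [0.0, 0.2, 2.5]
grip_width: 0.0177
grasp_force: 59.5
```

```bash
python3 - <<'E'
from find import *
slot(.12,.06)
E
```

```text
27.95 [0.52043476 0.34000859 0.06495059] 0.017694259074044087 [0.  0.2 2.5] T [0.5194 0.3374 0.0597] (array([ 1.8, -2.1,  4.9]), 'spin', np.float64(0.0), 'psi', np.float64(109.0), 'j6', np.float64(14.1), 'j1', np.float64(33.2))
```

Gripped. Draw 4.5 mm uphill (1.2 mm up), then release.

Call:
jog_arm([
  {"x": -2,"y": 0,"z": -1,"spin": 0,"fingers": 1},
  {"x": -4.5,"y": 0,"z": -1.5,"spin": 0,"fingers": 1},
  {"x": -4.5,"y": 0,"z": -1.2,"spin": 0,"fingers": 1},
  {"x": -4.5,"y": 0,"z": -0.5,"spin": 0,"fingers": 1},
  {"x": -4.5,"y": 0,"z": -0.5,"spin": 0,"fingers": 0.1},
  {"x": -4.5,"y": 0,"z": -0.5,"spin": 0,"fingers": 0.1},
  {"x": -4.5,"y": 0,"z": -20,"spin": 0,"fingers": 0.1},
  {"x": -4.5,"y": 0,"z": -80,"spin": 0,"fingers": 0},
])

```text
clock: 28.95
eef_pos: [0.5213, 0.3393, 0.1394]
tool_rot: [-0.165, 0.986, -0.002, -0.004]
ft_force: [1.5, 0.3, 0.2]
grip_width: 0.0425
grasp_force: 0.0
```

```bash
python3 - <<'E'
from find import *
bed(['wrist','side','scene']); inj(['side'])
o=readout.get_obs(); print(o['eef_pos'],go(o,[.432,-.026,.15],-186))
E
```

```text
wrist bed c [ -1.3 123.7] ang -0.9 len 81.1
wrist bed c [ 2.4 60.4] ang 1.8 len 80.9
side bed c [ -0.8 125.5] ang -1.1 len 79.3
side bed c [ 2.2 67.3] ang -2.0 len 78.9
scene bed c [-4.  62.6] ang -0.9 len 78.6
scene bed c [ -6.7 123.9] ang -0.2 len 80.3
side c [ 0.5445 -0.0171] len 0.0788 head -9.1
side c [ 0.4101 -0.0964] len 0.0827 head 63.8
side c [ 0.4307 -0.1286] len 0.0785 head 7.2
[0.52500128 0.34170862 0.14496367] (array([ 207.8, -317.3,   -6.3]), 'spin', np.float64(-65.0), 'psi', np.float64(109.0), 'j6', np.float64(14.0), 'j1', np.float64(33.1))
```

Call:
jog_arm([
  {"x": 20,"y": -30,"z": -20,"spin": -5,"fingers": 0},
  {"x": 48,"y": -74,"z": -30,"spin": -15,"fingers": 0},
  {"x": 80,"y": -122,"z": -30,"spin": -25,"fingers": 0},
  {"x": 112,"y": -171,"z": -30,"spin": -35,"fingers": 0},
  {"x": 144,"y": -220,"z": -30,"spin": -45,"fingers": 0},
  {"x": 176,"y": -269,"z": -20,"spin": -55,"fingers": 0},
  {"x": 208,"y": -317,"z": -6,"spin": -65,"fingers": 0},
  {"x": 208,"y": -317,"z": -6,"spin": -65,"fingers": 0},
])

```text
clock: 30.15
eef_pos: [0.4276, -0.0291, 0.147]
tool_rot: [-0.668, 0.744, 0.001, -0.002]
ft_force: [1.1, 0.1, 0.7]
grip_width: 0.0424
grasp_force: 0.0
```

Call:
jog_arm([
  {"x": 0,"y": 0,"z": 0,"spin": 0,"fingers": 0},
  {"x": 0,"y": 0,"z": 0,"spin": 0,"fingers": 0},
  {"x": 0,"y": 0,"z": 0,"spin": 0,"fingers": 0},
])

```text
clock: 30.52
eef_pos: [0.4306, -0.0258, 0.149]
tool_rot: [-0.67, 0.742, 0.0, 0.0]
ft_force: [-0.4, -0.2, 1.9]
grip_width: 0.0429
grasp_force: 0.0
```

```bash
sed -i 's/u\*.0005/u*.0012/' find.py; python3 - <<'E'
from find import *
near([.432,-.026],-96)
E
```

```text
30.575 c [ 0.4326 -0.0236] head -95.5 len 0.0805 [[274.8, 155.4], [275.6, 239.9], 171, 59]
[ 0.43063564 -0.02583972  0.14909179] (array([ -2.4,  -1.7, 147.1]), 'spin', np.float64(-0.4), 'psi', np.float64(174.1), 'j6', np.float64(-87.6), 'j1', np.float64(-3.4))
```

Call:
jog_arm([
  {"x": -2.5,"y": -1.5,"z": 50,"spin": -0.4,"fingers": 0},
  {"x": -2.5,"y": -1.5,"z": 100,"spin": -0.4,"fingers": 0},
  {"x": -2.5,"y": -1.5,"z": 137,"spin": -0.4,"fingers": 0},
  {"x": -2.5,"y": -1.5,"z": 142,"spin": -0.4,"fingers": 0},
  {"x": -2.5,"y": -1.5,"z": 142,"spin": -0.4,"fingers": 0},
  {"x": -2.5,"y": -1.5,"z": 142,"spin": -0.4,"fingers": 1},
  {"x": -2.5,"y": -1.5,"z": 142,"spin": -0.4,"fingers": 1},
  {"x": -2.5,"y": -1.5,"z": 142,"spin": -0.4,"fingers": 1},
])

```text
clock: 31.58
eef_pos: [0.4339, -0.0243, 0.009]
tool_rot: [-0.672, 0.741, -0.001, 0.002]
ft_force: [-1.0, 0.4, 7.1]
grip_width: 0.0179
grasp_force: 60.6
```

Call:
jog_arm([
  {"x": 0,"y": 0,"z": 0,"spin": 0,"fingers": 1},
  {"x": 0,"y": 0,"z": 0,"spin": 0,"fingers": 1},
  {"x": 0,"y": 0,"z": -20,"spin": 0,"fingers": 1},
  {"x": 0,"y": 0,"z": -80,"spin": 0,"fingers": 1},
  {"x": 0,"y": 0,"z": -140,"spin": 0,"fingers": 1},
  {"x": 0,"y": 0,"z": -180,"spin": 0,"fingers": 1},
  {"x": 0,"y": 0,"z": -180,"spin": 0,"fingers": 1},
])

```text
clock: 32.45
eef_pos: [0.4349, -0.0245, 0.1915]
tool_rot: [-0.672, 0.741, -0.004, 0.003]
ft_force: [0.8, 0.2, -1.4]
grip_width: 0.0183
grasp_force: 59.8
```

```bash
python3 - <<'E'
from find import *
slot(0,.18)
E
```

```text
32.45 [ 0.43491069 -0.02451571  0.19152298] 0.018284326191573254 [ 0.8  0.2 -1.4] T [0.5586 0.224  0.0597] (array([-259.3,  -98.8,   12.6]), 'spin', np.float64(65.4), 'psi', np.float64(174.4), 'j6', np.float64(-87.7), 'j1', np.float64(-3.2))
```

Call:
jog_arm([
  {"x": -30,"y": -12,"z": 0,"spin": 10,"fingers": 1},
  {"x": -75,"y": -28,"z": 0,"spin": 20,"fingers": 1},
  {"x": -120,"y": -46,"z": 0,"spin": 30,"fingers": 1},
  {"x": -165,"y": -63,"z": 0,"spin": 40,"fingers": 1},
  {"x": -210,"y": -80,"z": 0,"spin": 50,"fingers": 1},
  {"x": -259,"y": -99,"z": 0,"spin": 60,"fingers": 1},
  {"x": -259,"y": -99,"z": 10,"spin": 65.4,"fingers": 1},
  {"x": -259,"y": -99,"z": 10,"spin": 65.4,"fingers": 1},
])

```text
clock: 33.45
eef_pos: [0.5543, 0.2239, 0.1746]
tool_rot: [-0.166, 0.986, -0.001, -0.002]
ft_force: [-0.5, -0.6, -1.0]
grip_width: 0.018
grasp_force: 59.7
```

Call:
jog_arm([
  {"x": 0,"y": 0,"z": 0,"spin": 0,"fingers": 1},
  {"x": 0,"y": 0,"z": 30,"spin": 0,"fingers": 1},
  {"x": 0,"y": 0,"z": 80,"spin": 0,"fingers": 1},
  {"x": 0,"y": 0,"z": 80,"spin": 0,"fingers": 1},
  {"x": 0,"y": 0,"z": 80,"spin": 0,"fingers": 1},
])

```text
clock: 34.08
eef_pos: [0.5566, 0.2238, 0.099]
tool_rot: [-0.165, 0.986, 0.0, 0.001]
ft_force: [-0.1, 1.0, -0.5]
grip_width: 0.0181
grasp_force: 59.7
```

```bash
python3 - <<'E'
from find import *
slot(0,.06)
E
```

```text
34.075 [0.55663903 0.22377714 0.09897977] 0.018103032539276902 [-0.1  1.  -0.5] T [0.5586 0.224  0.0597] (array([-1.8, -0.5, 39. ]), 'spin', np.float64(0.0), 'psi', np.float64(109.0), 'j6', np.float64(2.9), 'j1', np.float64(21.9))
```

Call:
jog_arm([
  {"x": -3.5,"y": -0.5,"z": 22,"spin": 0,"fingers": 1},
  {"x": -3.5,"y": -0.5,"z": 28,"spin": 0,"fingers": 1},
  {"x": -3.5,"y": -0.5,"z": 31,"spin": 0,"fingers": 1},
  {"x": -4,"y": -0.5,"z": 34,"spin": 0,"fingers": 1},
  {"x": -4.5,"y": -0.5,"z": 37,"spin": 0,"fingers": 1},
  {"x": -4.5,"y": -0.5,"z": 40,"spin": 0,"fingers": 1},
  {"x": -4.5,"y": -0.5,"z": 43,"spin": 0,"fingers": 1},
  {"x": -4.5,"y": -0.5,"z": 44,"spin": 0,"fingers": 1},
])

```text
clock: 35.08
eef_pos: [0.559, 0.2245, 0.0585]
tool_rot: [-0.165, 0.986, 0.0, 0.0]
ft_force: [-13.2, -6.5, 23.4]
grip_width: 0.0182
grasp_force: 68.4
```

Call:
jog_arm([
  {"x": 0,"y": 0,"z": 0,"spin": 0,"fingers": 1},
  {"x": 0,"y": 0,"z": 0,"spin": 0,"fingers": 1},
])

```text
clock: 35.33
eef_pos: [0.559, 0.2245, 0.0584]
tool_rot: [-0.165, 0.986, 0.0, 0.0]
ft_force: [-13.4, -5.4, 23.9]
grip_width: 0.0182
grasp_force: 68.6
```

Call:
jog_arm([
  {"x": 0,"y": 0,"z": 0,"spin": 0,"fingers": 0.4},
  {"x": 0,"y": 0,"z": 0,"spin": 0,"fingers": 0.1},
  {"x": 0,"y": 0,"z": 0,"spin": 0,"fingers": 0.1},
  {"x": 0,"y": 0,"z": -2,"spin": 0,"fingers": 0.1},
  {"x": 0,"y": 0,"z": -15,"spin": 0,"fingers": 0.1},
  {"x": 0,"y": 0,"z": -60,"spin": 0,"fingers": 0.1},
  {"x": 0,"y": 0,"z": -100,"spin": 0,"fingers": 0},
  {"x": 0,"y": 0,"z": -100,"spin": 0,"fingers": 0},
])

```text
clock: 36.33
eef_pos: [0.563, 0.226, 0.1585]
tool_rot: [-0.165, 0.986, 0.001, 0.005]
ft_force: [1.0, 0.8, 0.9]
grip_width: 0.0425
grasp_force: 0.0
```

```bash
python3 - <<'E'
from find import *
bed(['wrist','side','scene']); inj(['side'])
o=readout.get_obs(); print(o['clock'],o['eef_pos'],go(o,[.4305,-.1295,.15],-82.5))
c=camera('wrist'); cv2.imwrite('pics/b1.png',cv2.resize(c['pixels'][:,:,::-1],(800,600)))
E
```

```text
wrist bed c [-1.2  2.9] ang 0.4 len 81.6
wrist bed c [ -1.2 124.8] ang -0.9 len 79.9
wrist bed c [ 2.  63.6] ang -0.9 len 80.6
side bed c [ -0.6 125.7] ang 1.0 len 77.2
side bed c [ 2.9 66.2] ang -1.3 len 78.4
side bed c [-0.5  2.8] ang -0.2 len 78.7
scene bed c [-6.8  1.3] ang -1.0 len 80.6
scene bed c [-4.4 62.3] ang -0.7 len 79.6
scene bed c [ -6.9 123. ] ang -0.1 len 78.8
side c [ 0.5445 -0.0171] len 0.0788 head -9.1
side c [ 0.4305 -0.1281] len 0.0787 head 6.4
36.525 [0.5593232  0.2245838  0.15210367] (array([ 237.3, -292.7,    2.6]), 'spin', np.float64(11.5), 'psi', np.float64(109.0), 'j6', np.float64(2.8), 'j1', np.float64(21.9))
```

View pics/b1.png

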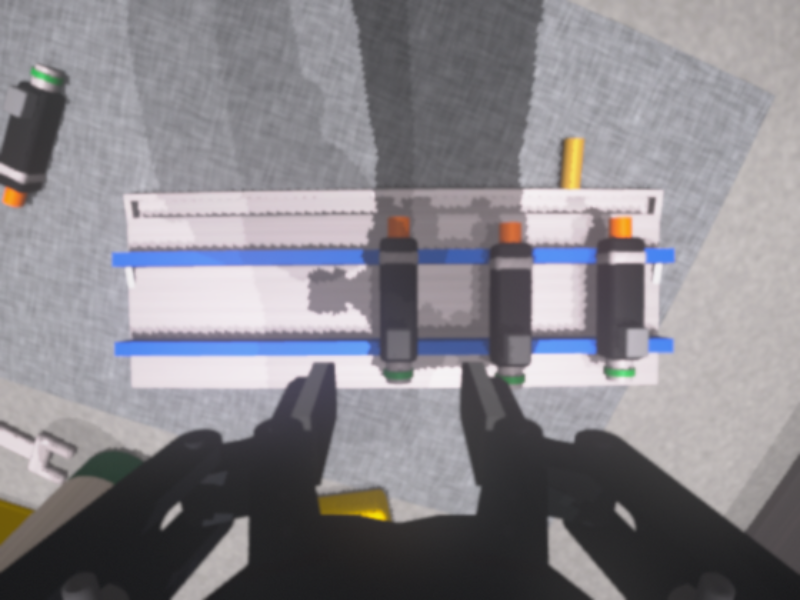

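The wrist view shows three injectors across both ledges (rows 258 and 347), body mid-rows 299, 304 and 298 against 302, so all are within about 3 mm, with nozzles to the low side. Next is injector E.

Call:
jog_arm([
  {"x": 5,"y": -15,"z": -15,"spin": -10,"fingers": 0},
  {"x": 20,"y": -50,"z": -20,"spin": -20,"fingers": 0},
  {"x": 35,"y": -85,"z": -20,"spin": -30,"fingers": 0},
  {"x": 50,"y": -120,"z": -20,"spin": -40,"fingers": 0},
  {"x": 65,"y": -155,"z": -20,"spin": -50,"fingers": 0},
  {"x": 80,"y": -190,"z": -15,"spin": -60,"fingers": 0},
  {"x": 94,"y": -225,"z": 0,"spin": -70,"fingers": 0},
  {"x": 94,"y": -225,"z": 2,"spin": -80,"fingers": 0},
])

```text
clock: 37.58
eef_pos: [0.5427, -0.0211, 0.1487]
tool_rot: [0.761, -0.649, -0.002, 0.002]
ft_force: [-0.3, 0.7, 0.9]
grip_width: 0.0424
grasp_force: 0.0
```

Call:
jog_arm([
  {"x": 0,"y": 0,"z": 0,"spin": -10,"fingers": 0},
  {"x": 0,"y": 0,"z": 0,"spin": -20,"fingers": 0},
  {"x": 0,"y": 0,"z": 0,"spin": -30,"fingers": 0},
  {"x": 0,"y": 0,"z": 0,"spin": -40,"fingers": 0},
  {"x": 0,"y": 0,"z": 0,"spin": -50,"fingers": 0},
  {"x": 0,"y": 0,"z": 0,"spin": -60,"fingers": 0},
  {"x": 0,"y": 0,"z": 0,"spin": -70,"fingers": 0},
  {"x": 0,"y": 0,"z": 0,"spin": -72,"fingers": 0},
])

```text
clock: 38.58
eef_pos: [0.5439, -0.0184, 0.1499]
tool_rot: [0.997, -0.078, -0.001, 0.0]
ft_force: [1.0, 0.8, 0.3]
grip_width: 0.0425
grasp_force: 0.0
```

Call:
jog_arm([
  {"x": 0,"y": 0,"z": 0,"spin": 0,"fingers": 0},
  {"x": 0,"y": 0,"z": 0,"spin": 0,"fingers": 0},
])

```text
clock: 38.83
eef_pos: [0.5445, -0.0185, 0.1508]
tool_rot: [0.997, -0.079, -0.0, 0.0]
ft_force: [-0.3, -0.4, 0.2]
grip_width: 0.0427
grasp_force: 0.0
```

```bash
python3 - <<'E'
from find import *
near([.5445,-.018],-9)
E
```

```text
38.875 c [ 0.5447 -0.0202] head -8.1 len 0.0805 [[280.5, 151.4], [281.6, 235.9], 134, 62]
[ 0.54457246 -0.0184588   0.15098331] (array([  0.4,   1.7, 149. ]), 'spin', np.float64(-0.9), 'psi', np.float64(-99.0), 'j6', np.float64(-172.9), 'j1', np.float64(-1.9))
```

Call:
jog_arm([
  {"x": 0,"y": 1.5,"z": 50,"spin": -0.5,"fingers": 0},
  {"x": 0,"y": 1.5,"z": 100,"spin": -0.5,"fingers": 0},
  {"x": 0,"y": 1.5,"z": 138,"spin": -0.5,"fingers": 0},
  {"x": 0,"y": 1.5,"z": 144,"spin": -0.5,"fingers": 0},
  {"x": 0,"y": 1.5,"z": 144,"spin": -0.5,"fingers": 0},
  {"x": 0,"y": 1.5,"z": 144,"spin": -0.5,"fingers": 1},
  {"x": 0,"y": 1.5,"z": 144,"spin": -0.5,"fingers": 1},
  {"x": 0,"y": 1.5,"z": 144,"spin": -0.5,"fingers": 1},
])

```text
clock: 39.88
eef_pos: [0.5463, -0.02, 0.0094]
tool_rot: [0.997, -0.074, 0.002, -0.0]
ft_force: [-0.5, 0.5, 6.1]
grip_width: 0.0179
grasp_force: 61.5
```

Call:
jog_arm([
  {"x": 0,"y": 0,"z": 0,"spin": 0,"fingers": 1},
  {"x": 0,"y": 0,"z": 0,"spin": 0,"fingers": 1},
  {"x": 0,"y": 0,"z": -20,"spin": 0,"fingers": 1},
  {"x": 0,"y": 0,"z": -80,"spin": 0,"fingers": 1},
  {"x": 0,"y": 0,"z": -140,"spin": 0,"fingers": 1},
  {"x": 0,"y": 0,"z": -180,"spin": 0,"fingers": 1},
  {"x": 0,"y": 0,"z": -180,"spin": 0,"fingers": 1},
])

```text
clock: 40.75
eef_pos: [0.5472, -0.02, 0.1921]
tool_rot: [0.997, -0.074, 0.005, -0.0]
ft_force: [0.5, -0.5, -0.8]
grip_width: 0.0178
grasp_force: 60.8
```

```bash
python3 - <<'E'
from find import *
slot(-.06,.18)
E
```

```text
40.75 [ 0.5472367  -0.02004356  0.19214893] 0.017774746201467732 [ 0.5 -0.5 -0.8] T [0.5781 0.1672 0.0597] (array([   2.8, -189.8,   12.4]), 'spin', np.float64(-27.5), 'psi', np.float64(-98.5), 'j6', np.float64(-173.6), 'j1', np.float64(-2.1))
```

Call:
jog_arm([
  {"x": 0,"y": -20,"z": 0,"spin": 10,"fingers": 1},
  {"x": 1,"y": -50,"z": 0,"spin": 20,"fingers": 1},
  {"x": 2,"y": -85,"z": 0,"spin": 30,"fingers": 1},
  {"x": 3,"y": -120,"z": 0,"spin": 40,"fingers": 1},
  {"x": 3,"y": -155,"z": 0,"spin": 50,"fingers": 1},
  {"x": 3,"y": -190,"z": 0,"spin": 60,"fingers": 1},
  {"x": 3,"y": -190,"z": 0,"spin": 70,"fingers": 1},
  {"x": 3,"y": -190,"z": 10,"spin": 80,"fingers": 1},
])

```text
clock: 41.75
eef_pos: [0.5751, 0.1683, 0.1762]
tool_rot: [0.715, -0.699, -0.0, 0.0]
ft_force: [-0.6, -0.8, -1.0]
grip_width: 0.0183
grasp_force: 60.7
```

Call:
jog_arm([
  {"x": 0,"y": 0,"z": 0,"spin": 10,"fingers": 1},
  {"x": 0,"y": 0,"z": 0,"spin": 20,"fingers": 1},
  {"x": 0,"y": 0,"z": 0,"spin": 30,"fingers": 1},
  {"x": 0,"y": 0,"z": 0,"spin": 40,"fingers": 1},
  {"x": 0,"y": 0,"z": 0,"spin": 50,"fingers": 1},
  {"x": 0,"y": 0,"z": 0,"spin": 60,"fingers": 1},
  {"x": 0,"y": 0,"z": 0,"spin": 70,"fingers": 1},
  {"x": 0,"y": 0,"z": 0,"spin": 72.5,"fingers": 1},
])

```text
clock: 42.75
eef_pos: [0.5744, 0.1673, 0.1756]
tool_rot: [-0.164, 0.986, -0.0, -0.001]
ft_force: [-0.0, 1.1, -1.0]
grip_width: 0.0182
grasp_force: 60.7
```

Call:
jog_arm([
  {"x": 0,"y": 0,"z": 0,"spin": 0,"fingers": 1},
  {"x": 0,"y": 0,"z": 30,"spin": 0,"fingers": 1},
  {"x": 0,"y": 0,"z": 80,"spin": 0,"fingers": 1},
  {"x": 0,"y": 0,"z": 80,"spin": 0,"fingers": 1},
  {"x": 0,"y": 0,"z": 80,"spin": 0,"fingers": 1},
])

```text
clock: 43.38
eef_pos: [0.5759, 0.1677, 0.0982]
tool_rot: [-0.166, 0.986, 0.0, 0.0]
ft_force: [0.6, 0.1, -0.4]
grip_width: 0.0183
grasp_force: 60.7
```

```bash
python3 - <<'E'
from find import *
slot(-.06,.06)
E
```

```text
43.375 [0.57590436 0.16770363 0.09816273] 0.01833171803078122 [ 0.6  0.1 -0.4] T [0.5781 0.1672 0.0597] (array([-1.9, -1.2, 38.2]), 'spin', np.float64(0.1), 'psi', np.float64(109.1), 'j6', np.float64(-2.8), 'j1', np.float64(16.2))
```

Call:
jog_arm([
  {"x": -4,"y": -1,"z": 22,"spin": 0,"fingers": 1},
  {"x": -4,"y": -1,"z": 27,"spin": 0,"fingers": 1},
  {"x": -4,"y": -1,"z": 30,"spin": 0,"fingers": 1},
  {"x": -4.5,"y": -1,"z": 33,"spin": 0,"fingers": 1},
  {"x": -5,"y": -1,"z": 36,"spin": 0,"fingers": 1},
  {"x": -5,"y": -1,"z": 39,"spin": 0,"fingers": 1},
  {"x": -5,"y": -1,"z": 42,"spin": 0,"fingers": 1},
  {"x": -5,"y": -1,"z": 43,"spin": 0,"fingers": 1},
])

```text
clock: 44.38
eef_pos: [0.5789, 0.1677, 0.0592]
tool_rot: [-0.165, 0.986, -0.0, -0.0]
ft_force: [-15.8, -4.6, 28.8]
grip_width: 0.0177
grasp_force: 68.9
```

Call:
jog_arm([
  {"x": 0,"y": 0,"z": 0,"spin": 0,"fingers": 1},
  {"x": 0,"y": 0,"z": 0,"spin": 0,"fingers": 1},
])

```text
clock: 44.62
eef_pos: [0.579, 0.1677, 0.0594]
tool_rot: [-0.165, 0.986, -0.0, -0.0]
ft_force: [-15.4, -3.8, 25.3]
grip_width: 0.0182
grasp_force: 68.5
```

Call:
jog_arm([
  {"x": 0,"y": 0,"z": 0,"spin": 0,"fingers": 0.4},
  {"x": 0,"y": 0,"z": 0,"spin": 0,"fingers": 0.1},
  {"x": 0,"y": 0,"z": 0,"spin": 0,"fingers": 0.1},
  {"x": 0,"y": 0,"z": -2,"spin": 0,"fingers": 0.1},
  {"x": 0,"y": 0,"z": -15,"spin": 0,"fingers": 0.1},
  {"x": 0,"y": 0,"z": -60,"spin": 0,"fingers": 0.1},
  {"x": 0,"y": 0,"z": -100,"spin": 0,"fingers": 0},
  {"x": 0,"y": 0,"z": -100,"spin": 0,"fingers": 0},
])

```text
clock: 45.62
eef_pos: [0.5834, 0.1691, 0.1595]
tool_rot: [-0.165, 0.986, 0.001, 0.005]
ft_force: [-0.4, 0.4, 0.2]
grip_width: 0.0428
grasp_force: 0.0
```

```bash
python3 - <<'E'
from find import *
bed(['wrist']); inj(['side','scene'])
o=readout.get_obs(); print(o['clock'],o['eef_pos'],go(o,[.4305,-.1295,.15],-82.5))
E
```

```text
wrist bed c [-0.8  2.8] ang -0.7 len 80.9
wrist bed c [ -1.3 125. ] ang -1.4 len 79.7
wrist bed c [ -0.  -57.4] ang 0.9 len 82.0
wrist bed c [ 2.1 63.6] ang -0.7 len 79.8
side c [ 0.4307 -0.1286] len 0.0785 head 7.2
scene c [ 0.4285 -0.13  ] len 0.0787 head 6.2
scene c [0.5288 0.2087] len 0.0696 head -162.7
scene c [0.5101 0.2689] len 0.0686 head -161.6
scene c [0.4868 0.3287] len 0.0683 head -161.3
45.775 [0.57997091 0.1681182  0.15380873] (array([ 238.4, -232.6,    4. ]), 'spin', np.float64(11.5), 'psi', np.float64(109.0), 'j6', np.float64(-2.9), 'j1', np.float64(16.2))
```

Four placed. Last one: A.

Call:
jog_arm([
  {"x": 10,"y": -10,"z": -15,"spin": 10,"fingers": 0},
  {"x": 45,"y": -45,"z": -20,"spin": 20,"fingers": 0},
  {"x": 80,"y": -80,"z": -20,"spin": 30,"fingers": 0},
  {"x": 120,"y": -117,"z": -20,"spin": 40,"fingers": 0},
  {"x": 160,"y": -156,"z": -20,"spin": 50,"fingers": 0},
  {"x": 200,"y": -195,"z": -15,"spin": 60,"fingers": 0},
  {"x": 238,"y": -233,"z": 0,"spin": 70,"fingers": 0},
  {"x": 238,"y": -233,"z": 2,"spin": 80,"fingers": 0},
])

```text
clock: 46.78
eef_pos: [0.4277, -0.132, 0.1498]
tool_rot: [0.512, 0.859, -0.001, -0.003]
ft_force: [0.2, 0.3, -0.2]
grip_width: 0.0434
grasp_force: 0.0
```

Call:
jog_arm([
  {"x": 0,"y": 0,"z": 0,"spin": 10,"fingers": 0},
  {"x": 0,"y": 0,"z": 0,"spin": 20,"fingers": 0},
  {"x": 0,"y": 0,"z": 0,"spin": 30,"fingers": 0},
  {"x": 0,"y": 0,"z": 0,"spin": 40,"fingers": 0},
  {"x": 0,"y": 0,"z": 0,"spin": 50,"fingers": 0},
  {"x": 0,"y": 0,"z": 0,"spin": 60,"fingers": 0},
  {"x": 0,"y": 0,"z": 0,"spin": 70,"fingers": 0},
  {"x": 0,"y": 0,"z": 0,"spin": 80,"fingers": 0},
])

```text
clock: 47.78
eef_pos: [0.4302, -0.1293, 0.1507]
tool_rot: [0.943, 0.331, -0.001, -0.001]
ft_force: [0.1, 0.4, -0.5]
grip_width: 0.0427
grasp_force: 0.0
```

Call:
jog_arm([
  {"x": 0,"y": 0,"z": 0,"spin": 10,"fingers": 0},
  {"x": 0,"y": 0,"z": 0,"spin": 20,"fingers": 0},
  {"x": 0,"y": 0,"z": 0,"spin": 30,"fingers": 0},
  {"x": 0,"y": 0,"z": 0,"spin": 32,"fingers": 0},
  {"x": 0,"y": 0,"z": 0,"spin": 32,"fingers": 0},
  {"x": 0,"y": 0,"z": 0,"spin": 32,"fingers": 0},
  {"x": 0,"y": 0,"z": 0,"spin": 32,"fingers": 0},
])

```text
clock: 48.65
eef_pos: [0.4314, -0.1296, 0.1521]
tool_rot: [0.998, 0.062, -0.0, -0.0]
ft_force: [-0.9, -0.3, -0.3]
grip_width: 0.0427
grasp_force: 0.0
```

```bash
python3 - <<'E'
from find import *
near([.43,-.1295],7)
E
```

```text
48.7 c [ 0.4311 -0.131 ] head 9.0 len 0.0806 [[279.6, 152.6], [282.3, 236.6], 110, 49]
[ 0.43138364 -0.12962428  0.1521076 ] (array([ -0.4,   1.4, 150.1]), 'spin', np.float64(-2.0), 'psi', np.float64(-82.9), 'j6', np.float64(156.2), 'j1', np.float64(-16.7))
```

Call:
jog_arm([
  {"x": -1.5,"y": 1.5,"z": 50,"spin": -2,"fingers": 0},
  {"x": -1.5,"y": 1.5,"z": 100,"spin": -2,"fingers": 0},
  {"x": -1.5,"y": 1.5,"z": 139,"spin": -2,"fingers": 0},
  {"x": -1.5,"y": 1.5,"z": 145,"spin": -2,"fingers": 0},
  {"x": -1.5,"y": 1.5,"z": 145,"spin": -2,"fingers": 0},
  {"x": -1.5,"y": 1.5,"z": 145,"spin": -2,"fingers": 1},
  {"x": -1.5,"y": 1.5,"z": 145,"spin": -2,"fingers": 1},
  {"x": -1.5,"y": 1.5,"z": 145,"spin": -2,"fingers": 1},
])

```text
clock: 49.7
eef_pos: [0.4319, -0.1319, 0.0091]
tool_rot: [0.997, 0.079, 0.002, 0.001]
ft_force: [0.3, 0.6, 5.9]
grip_width: 0.0182
grasp_force: 60.7
```

Call:
jog_arm([
  {"x": 0,"y": 0,"z": 0,"spin": 0,"fingers": 1},
  {"x": 0,"y": 0,"z": 0,"spin": 0,"fingers": 1},
  {"x": 0,"y": 0,"z": -20,"spin": 0,"fingers": 1},
  {"x": 0,"y": 0,"z": -80,"spin": 0,"fingers": 1},
  {"x": 0,"y": 0,"z": -140,"spin": 0,"fingers": 1},
  {"x": 0,"y": 0,"z": -180,"spin": 0,"fingers": 1},
  {"x": 0,"y": 0,"z": -180,"spin": 0,"fingers": 1},
])

```text
clock: 50.58
eef_pos: [0.4329, -0.1322, 0.1918]
tool_rot: [0.997, 0.079, 0.005, 0.002]
ft_force: [0.1, 0.2, -0.3]
grip_width: 0.0183
grasp_force: 59.9
```

```bash
python3 - <<'E'
from find import *
slot(-.12,.18)
E
```

```text
50.575 [ 0.43291681 -0.13219079  0.19176701] 0.0183033022015165 [ 0.1  0.2 -0.3] T [0.5977 0.1105 0.0597] (array([ 200.7, -213.9,   12.6]), 'spin', np.float64(-10.0), 'psi', np.float64(-81.0), 'j6', np.float64(154.0), 'j1', np.float64(-17.0))
```

Call:
jog_arm([
  {"x": 15,"y": -16,"z": 0,"spin": -10,"fingers": 1},
  {"x": 45,"y": -48,"z": 0,"spin": -20,"fingers": 1},
  {"x": 75,"y": -80,"z": 0,"spin": -30,"fingers": 1},
  {"x": 105,"y": -112,"z": 0,"spin": -40,"fingers": 1},
  {"x": 135,"y": -144,"z": 0,"spin": -50,"fingers": 1},
  {"x": 168,"y": -179,"z": 0,"spin": -60,"fingers": 1},
  {"x": 201,"y": -214,"z": 0,"spin": -70,"fingers": 1},
  {"x": 201,"y": -214,"z": 10,"spin": -80,"fingers": 1},
])

```text
clock: 51.58
eef_pos: [0.5964, 0.1148, 0.1759]
tool_rot: [0.71, 0.705, 0.001, -0.0]
ft_force: [0.7, -1.0, -0.6]
grip_width: 0.0183
grasp_force: 59.9
```

Call:
jog_arm([
  {"x": 0,"y": 0,"z": 0,"spin": -10,"fingers": 1},
  {"x": 0,"y": 0,"z": 0,"spin": -20,"fingers": 1},
  {"x": 0,"y": 0,"z": 0,"spin": -30,"fingers": 1},
  {"x": 0,"y": 0,"z": 0,"spin": -40,"fingers": 1},
  {"x": 0,"y": 0,"z": 0,"spin": -50,"fingers": 1},
  {"x": 0,"y": 0,"z": 0,"spin": -60,"fingers": 1},
  {"x": 0,"y": 0,"z": 0,"spin": -70,"fingers": 1},
  {"x": 0,"y": 0,"z": 0,"spin": -80,"fingers": 1},
])

```text
clock: 52.58
eef_pos: [0.5942, 0.1114, 0.1758]
tool_rot: [0.093, 0.996, -0.0, -0.001]
ft_force: [-0.4, -0.3, -1.6]
grip_width: 0.0181
grasp_force: 59.9
```

Call:
jog_arm([
  {"x": 0,"y": 0,"z": 0,"spin": -10,"fingers": 1},
  {"x": 0,"y": 0,"z": 0,"spin": -20,"fingers": 1},
  {"x": 0,"y": 0,"z": 0,"spin": -30,"fingers": 1},
  {"x": 0,"y": 0,"z": 30,"spin": -30,"fingers": 1},
  {"x": 0,"y": 0,"z": 80,"spin": -30,"fingers": 1},
  {"x": 0,"y": 0,"z": 80,"spin": -30,"fingers": 1},
  {"x": 0,"y": 0,"z": 80,"spin": -30,"fingers": 1},
])

```text
clock: 53.45
eef_pos: [0.5954, 0.1116, 0.098]
tool_rot: [-0.165, 0.986, 0.0, 0.0]
ft_force: [-0.0, 1.1, -0.3]
grip_width: 0.0184
grasp_force: 59.9
```

```bash
python3 - <<'E'
from find import *
slot(-.12,.06)
E
```

```text
53.45 [0.5953866  0.11164587 0.09795008] 0.018395999951784876 [-0.   1.1 -0.3] T [0.5977 0.1105 0.0597] (array([-1.8, -1.8, 38. ]), 'spin', np.float64(0.0), 'psi', np.float64(109.0), 'j6', np.float64(-8.4), 'j1', np.float64(10.6))
```

Call:
jog_arm([
  {"x": -4,"y": -1.5,"z": 22,"spin": 0,"fingers": 1},
  {"x": -4,"y": -1.5,"z": 27,"spin": 0,"fingers": 1},
  {"x": -4,"y": -1.5,"z": 30,"spin": 0,"fingers": 1},
  {"x": -4.5,"y": -1.5,"z": 33,"spin": 0,"fingers": 1},
  {"x": -5,"y": -1.5,"z": 36,"spin": 0,"fingers": 1},
  {"x": -5,"y": -1.5,"z": 39,"spin": 0,"fingers": 1},
  {"x": -5,"y": -1.5,"z": 42,"spin": 0,"fingers": 1},
  {"x": -5,"y": -1.5,"z": 43,"spin": 0,"fingers": 1},
])

```text
clock: 54.45
eef_pos: [0.5996, 0.1112, 0.0596]
tool_rot: [-0.165, 0.986, -0.0, 0.001]
ft_force: [-16.2, -4.7, 28.7]
grip_width: 0.0182
grasp_force: 68.3
```

Call:
jog_arm([
  {"x": 0,"y": 0,"z": 0,"spin": 0,"fingers": 1},
  {"x": 0,"y": 0,"z": 0,"spin": 0,"fingers": 1},
])

```text
clock: 54.7
eef_pos: [0.5996, 0.1112, 0.0598]
tool_rot: [-0.165, 0.986, -0.0, 0.001]
ft_force: [-13.5, -4.9, 26.2]
grip_width: 0.0183
grasp_force: 67.9
```

Call:
jog_arm([
  {"x": 0,"y": 0,"z": 0,"spin": 0,"fingers": 0.4},
  {"x": 0,"y": 0,"z": 0,"spin": 0,"fingers": 0.1},
  {"x": 0,"y": 0,"z": 0,"spin": 0,"fingers": 0.1},
  {"x": 0,"y": 0,"z": -2,"spin": 0,"fingers": 0.1},
  {"x": 0,"y": 0,"z": -15,"spin": 0,"fingers": 0.1},
  {"x": 0,"y": 0,"z": -60,"spin": 0,"fingers": 0.1},
  {"x": 0,"y": 0,"z": -120,"spin": 0,"fingers": 0},
  {"x": 0,"y": 0,"z": -140,"spin": 0,"fingers": 0},
])

```text
clock: 55.7
eef_pos: [0.6026, 0.1122, 0.2]
tool_rot: [-0.165, 0.986, 0.0, 0.004]
ft_force: [-0.4, 0.5, -0.2]
grip_width: 0.0427
grasp_force: 0.0
```

Call:
jog_arm([
  {"x": 40,"y": 20,"z": -20,"spin": 0,"fingers": 0},
  {"x": 80,"y": 60,"z": -20,"spin": 0,"fingers": 0},
  {"x": 80,"y": 60,"z": -20,"spin": 0,"fingers": 0},
  {"x": 80,"y": 60,"z": -20,"spin": 0,"fingers": 0},
])

```text
clock: 56.2
eef_pos: [0.5057, 0.1427, 0.2152]
tool_rot: [-0.166, 0.986, -0.0, 0.001]
ft_force: [1.3, -0.2, -0.9]
grip_width: 0.0427
grasp_force: 0.0
```

```bash
python3 - <<'E'
from find import *
bed(['wrist'])
c=camera('wrist'); s=camera('scene')
o=readout.get_obs(); print(o['clock'],o['eef_pos'])
cv2.imwrite('pics/f1.png',np.vstack([cv2.resize(c['pixels'][60:300,:,::-1],(700,300)),cv2.resize(s['pixels'][110:410,130:500,::-1],(370,300))[:, :370] if 0 else cv2.copyMakeBorder(cv2.resize(s['pixels'][110:410,130:500,::-1],(370,300)),0,0,0,330,0)]))
E
```

```text
wrist bed c [ -0.2 124.4] ang -1.1 len 79.2
wrist bed c [ 3.2 63.5] ang -1.2 len 80.2
56.35 [0.50626372 0.14222494 0.21438315]
```

View pics/f1.png

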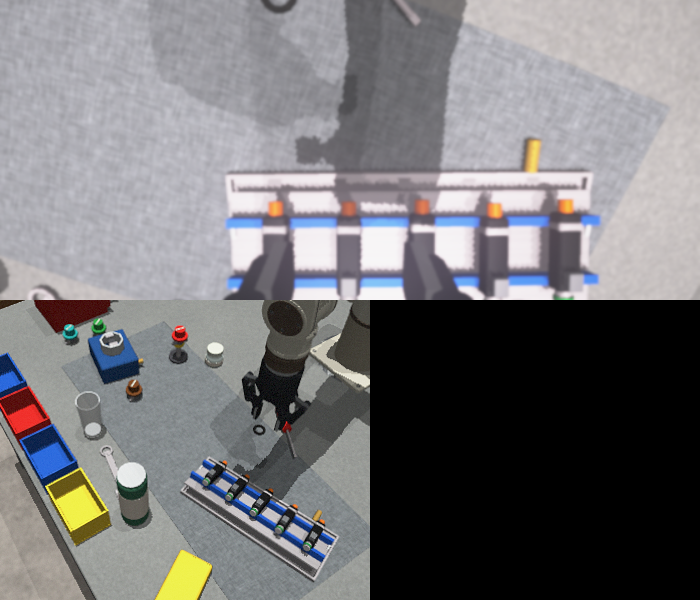

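The picture shows all five injectors across both ledges with nozzles on the low side (wrist x = 275, 348, 422, 495, 566). The cap stands on the perch at (179,337), the can and cup are upright, and no injectors are left on the table. Handing in.

```bash
python3 -c "
from workcell import bot
print(bot.job_done())"
```

```text
the job is handed in; nothing more can be done
None
```

The job is handed in at about 56 s of the 210 s allowed: the red cap stands on the yellow perch, and all five injectors then went onto the drain rack, nozzles downhill and centred to within about 3 mm by the wrist camera; the spray can and cup are still standing.

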